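# Unlock the scissors safe and hold its sprung lid at the marked angle

## Task

Push the loose green T-key fully down onto the square spindle of the blue scissors safe's lock and turn it a quarter turn clockwise (seen from above) so that the red bolt swings clear of the yellow lid, then leave the key there. Then take the sprung lid by its black bar handle, lift it until it stands at the same angle as the red marker arm at its side, and finish while still holding it steady there: do not let go, the lid would spring shut. Do not shift the marker arm, and leave the glue bottle, the pink gift box and the tape roll where they are.

Things in the scene. Friction and masses are not known exactly. Their poses are not given: they have to be found in the camera images.
- safe: Fixed blue metal scissors safe, 220 (x) x 300 (y) x 90 mm high, with a yellow lid on top. Origin: centre of its underside, on the table. Its x axis points from the front (lock and handle side, towards the robot) to the hinge at the back; z up. A grey lock housing 60 x 64 mm, 100 mm high, stands at the front, centred at x -140, y -110 mm in this frame. The white scale and the red marker arm are on the +y side, reaching y +186 mm.
- lid (a joint): Angle of the yellow lid (rad): 0 shut, grows as its front edge rises, stop at 1.3. Lid 222 x 300 x 10 mm, its top 100 mm above the table when shut, hinged along y at the back. The hinge spring and the weight pull it shut: about 4.5 N at the handle when nearly shut, about 7 N at 0.8 rad. Held down by the bolt at the start.
- lid_hinge (a point): Point on the lid's hinge axis at the middle of the lid: x +110, y 0, z +90 mm in the safe's frame. The hinge axis runs along the safe's y. Axes turn with the lid: at joint value 0 they are the safe's axes.
- handle: Black grip sleeve of the lid's bar handle: round, 16 mm thick, 80 mm long, running along the safe's y between two thin steel posts (100 mm apart), with 32 mm of free space between sleeve and lid. The sleeve turns freely on its bar, so the fingers may keep their direction as the lid rises. Origin: the middle of the sleeve, at x -200, y +30, z +50 mm from point lid_hinge in the lid's own axes, so 140 mm above the table when the lid is shut.
- marker (a joint): Angle of the red marker arm (rad), measured about the lid's hinge just like joint lid: this is the angle at which the lid must be held (0.45 to 0.8, different each time). The arm stays where it is set unless pushed.
- marker_tip (a point): Tip of the red marker arm, 200 mm from the hinge axis, beyond the lid's +y side (y +178 mm in the safe's frame). Its x axis runs along the arm from the tip to the hinge and is parallel to the lid's when the angles agree.
- bolt (a joint): Angle of the lock's spindle with its red bolt arm (rad): 0 locked, the arm (43 mm from the spindle axis, 12 mm wide) pointing along the safe's +x over the lid; grows as it turns clockwise seen from above, stop at 1.65; the lid is free from about 1.15. Starts at 0 to 0.12. It stays where it is left; it turns with about 0.08 N m.
- spindle_foot (a point): Centre of the round steel shoulder at the foot of the upright square spindle, x -140, y -110, z +107.5 mm in the safe's frame: here the key's underside comes to rest. The spindle is 16 x 16 mm and rises 30 mm above it; its top 8 mm taper to 9 x 9 mm. Its flats are parallel to this point's x and y axes, and the bolt arm points along its x.
- key: Loose T-key standing upright on the table, 150 g nominal. Steel socket 36 x 36 mm, 40 mm high, with a square hole 18 x 18 mm, 34 mm deep, open downwards, its sides parallel to the key's x and y; it fits the spindle in any of four quarter turns, with about 0.13 rad of play. On top a green grip bar 70 mm (along the key's x) x 14 mm (y), from 40 to 76 mm above the underside. Origin: centre of the underside, z up.
- glue: Bystander: white glue bottle, 54 mm wide, 130 mm high, orange cap. Origin: centre of its underside.
- giftbox: Bystander: pink gift box 74 x 74 mm, 59 mm high. Origin: centre of its underside.
- tape: Bystander: tan roll of tape lying flat, 84 mm across, 22 mm high. Origin: centre of its underside.
Mind the look-alikes: they are no part of the job. What is meant by the key is not brown, and is the larger of those in its own colour.

How it is judged:
By the outcome, as a careful person would: the job done as asked, in the order asked, and still so for the second after the job is handed in, while the arm keeps its last pose, push and grip.
It also fails if it takes over 67 s, if anything falls off the work surface, if the arm or the gripper's body presses on something with over 40 N, if the wrist force passes 120 N, or if a joint passes its speed limit or range.

## Robot

A 7-joint arm with a two-finger parallel gripper is mounted at the origin on the work surface. World frame = base frame: x ahead of the robot, y to its left, z up, the work surface at z = 0. Lengths are in m, angles in rad, forces in N, time in s.
With the tool pointing down it reaches from about 0.4 to 0.875 m from the base axis. Payload 19.3 kg.
Tool frame: the origin (TCP) lies midway between the tips of the shut fingers; the grasp point (between the pads) lies 19 mm behind it; z points along the fingers, y is the direction in which the jaws open and shut (so a half turn about z gives the same grasp; the last joint's range is limited). The gripper opens to 85 mm and grips with 20 to 120 N. Pads are 22 mm wide; open, the fingers measure 114 mm over their backs; the gripper's body (76 mm by 85 mm) begins 54 mm behind the grasp point. The pads swing forward as they close: fully open they stand 13 mm farther back than shut.
Start: joints at [1.092, 0.521, -0.036, 1.599, 0.021, 1.021, -0.113], TCP at [0.248, -0.574, 0.192] pointing down, gripper open.
Joint ranges: [-2.91, 2.91], [-0.3, 2.13], [-1.5, 1.42], [0.17, 2.43], [-1.26, 4.41], [0.16, 1.93], [-2.52, 2.52]. Speed limits (rad/s): [1.89, 1.89, 2.39, 2.39, 3.01, 3.01, 3.01].

## Interface

Orientations are given as [roll, pitch, yaw] about the fixed x, y, z axes, in that order (R = Rz(yaw) Ry(pitch) Rx(roll)).
In Python, from workcell import bot gives the robot as it stands.
- The arm moves only by the tool servo_tool, never from a script. Its argument "plan" is a list of rows, each a list of 5 numbers: the shift along the world's x, y, z in mm, then the turn about the world's z in rad, then the gripper's target within -1 to 1 (shut at 1, half-way at 0, fully open at -1). In form: [[tx, ty, tz, yaw, jaw], ...]. A call has exactly 10 rows; each row is the pose to reach, as a shift and turn from the pose commanded when the call began; what a row does not reach only later rows make up. A row lasts 1/12 s, in which the tool goes at most 41.7 mm and 7.16 degrees, less where a joint would pass 70% of its speed; a pose out of reach is approached as far as the arm can. A call with a gripper value outside its range is refused whole. The fingers move at their own pace and stop on an object; "squeeze" is the grip in N (left out, the last holds). Time passes only in rows, so rows that repeat a pose let the fingers close, or fill a call up. It gives the time, the measured TCP pose, the force and the opening at its end, in the units of the state.
- bot.observe(): the state, without advancing time (a new reading comes with each control period).
- bot.grab_frame(name): name is "scene" or "top" or "wrist"; returns the picture (400x640x3 uint8, blue, green, red); there is no depth.
- bot.calibration(name): a dict with "fx", "fy", "cx", "cy" (pixels), "T" (4x4, takes a point from camera to world coordinates). Camera axes: x right, y down, z forward; pixel columns grow to the right and rows downward; lengths in m; the calibration is good to about 2 mm. A picture is of the moment at which its call begins: read the wrist's pose just before it. calibration takes no time and is no camera call; for the wrist camera it gives the pose at the moment of the call.
- bot.job_done(): hands the job in, once; it reports no verdict.
The state is a dict: "clock": time; "qpos": joint angles; "qd": joint speeds; "joint_efforts": joint torques, N m; "position": TCP position; "tool_rot": TCP orientation; "force": force on the tool from outside, world axes, zero at the start; "moment": the same for the moment, N m; "grip_width": finger opening in m.
Only numpy, scipy, OpenCV 4.12 (cv2) and the standard library are available. Lean on these libraries where they do the work, as an engineer would, in place of code of your own. Each camera call takes 0.05 s, during which the arm holds its last target.

## Working session

There is one attempt and no reset: what is moved stays moved. The work goes in short steps, Python scripts to look and compute and a tool call to move; the robot and the scene stay as the last step left them, time stands still between calls to the robot, and variables do not carry over. Pictures are saved under pics/ and viewed, and the job is handed in when it is done.

Besides the shell and the picture viewer there is one more tool, called after ">>>" as name([rows], argument=value, ...), one row to a line, values as JSON. servo_tool: Moves the arm, as the interface text tells. Its arguments: {"type":"object","properties":{"plan":{"type":"array","items":{"type":"array","items":{"type":"number"}}},"squeeze":{"type":"number"}},"required":["plan"]}

```bash
mkdir -p pics
cat > h.py <<'E'
import numpy as np, cv2
from workcell import bot
def snap(n,f):
    im=bot.grab_frame(n); cv2.imwrite(f'pics/{f}.png',im); return im
def ray(n,u,v,C=None):
    c=C or bot.calibration(n); T=np.array(c['T'])
    d=T[:3,:3]@np.array([(u-c['cx'])/c['fx'],(v-c['cy'])/c['fy'],1]); return T[:3,3],d
def atz(n,u,v,z,C=None):
    o,d=ray(n,u,v,C); return o+d*(z-o[2])/d[2]
def proj(n,p,C=None):
    c=C or bot.calibration(n); T=np.array(c['T']); q=T[:3,:3].T@(np.array(p)-T[:3,3]); return np.array([c['fx']*q[0]/q[2]+c['cx'],c['fy']*q[1]/q[2]+c['cy']])
def crop(im,f,x0,y0,x1,y1,s):
    cv2.imwrite(f'pics/{f}.png',cv2.resize(im[y0:y1,x0:x1],None,fx=s,fy=s,interpolation=cv2.INTER_CUBIC))
E
python3 - <<'E'
from h import *
o=bot.observe(); print(o)
for n in('scene','top','wrist'):
    snap(n,n+'0'); print(n,bot.calibration(n))
E
```

```text
{'clock': 0.0, 'qpos': array([ 1.0918533 ,  0.52203278, -0.03634434,  1.5999888 ,  0.0211842 ,
        1.02107918, -0.11277411]), 'qd': array([ 0.00047071, -0.0001907 , -0.00108622,  0.00152344,  0.00022145,
       -0.00019938, -0.0014246 ]), 'joint_efforts': array([-3.80177453e-04, -9.27094030e+01,  1.98001049e+00, -3.69924188e+01,
        1.77698338e-02,  8.21450871e-03, -1.58697043e-05]), 'position': array([ 0.24824104, -0.57318257,  0.19102073]), 'tool_rot': array([-3.14047019e+00,  5.72008368e-05,  4.08765055e-01]), 'force': array([ 0.54048054,  0.67585745, -0.09133636]), 'moment': array([-0.0084249 , -0.06720985, -0.01058335]), 'grip_width': 0.08534075931669234}
scene {'fx': 494.5722179625987, 'fy': 494.5722179625987, 'cx': 321.7416209828353, 'cy': 195.96581633993745, 'T': array([[ 0.80530096,  0.46312339, -0.37014469,  1.13044038],
       [ 0.59271061, -0.61459965,  0.52053953, -0.75771866],
       [ 0.01358323, -0.63857967, -0.76943584,  1.29960555],
       [ 0.        ,  0.        ,  0.        ,  1.        ]])}
top {'fx': 464.04664422151876, 'fy': 464.04664422151876, 'cx': 313.4858387395444, 'cy': 197.1195336113523, 'T': array([[-0.01481436, -0.99122915,  0.1313214 ,  0.3677797 ],
       [-0.99988882,  0.014463  , -0.00362902,  0.04633462],
       [ 0.00169789, -0.13136056, -0.9913332 ,  1.61237894],
       [ 0.        ,  0.        ,  0.        ,  1.        ]])}
wrist {'fx': 301.7209284459592, 'fy': 301.7209284459592, 'cx': 312.0832865820226, 'cy': 200.0286540160591, 'T': array([[ 3.97555658e-01, -8.79815415e-01, -2.60527033e-01,
         3.15055223e-01],
       [-9.17577865e-01, -3.81008237e-01, -1.13505885e-01,
        -5.45039781e-01],
       [ 6.01282192e-04,  2.84178745e-01, -9.58771130e-01,
         3.72871365e-01],
       [ 0.00000000e+00,  0.00000000e+00,  0.00000000e+00,
         1.00000000e+00]])}
```

View pics/scene0.png

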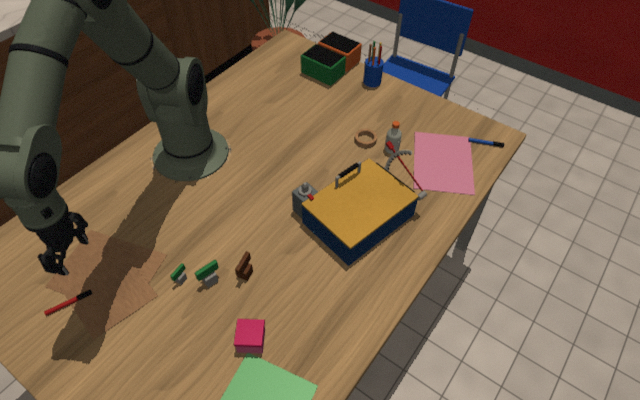

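View pics/top0.png

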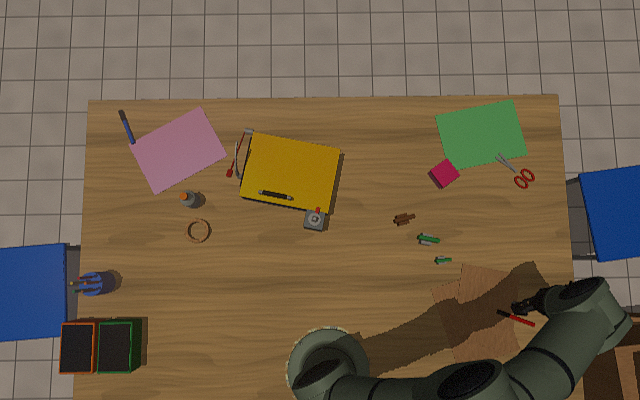

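The key is the larger green T at top (428,239), with a smaller green one at (443,260) and a brown one at (404,219). The safe is around (290,175).

Run:
```python
import cv2
from h import crop
t=cv2.imread('pics/top0.png'); s=cv2.imread('pics/scene0.png')
crop(t,'t_key',385,200,465,270,10); crop(t,'t_safe',175,115,355,240,4.4)
crop(s,'s_key',150,230,270,300,6.6); crop(s,'s_safe',280,110,440,270,3.75)
```

```text
(no output)
```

View pics/t_key.png

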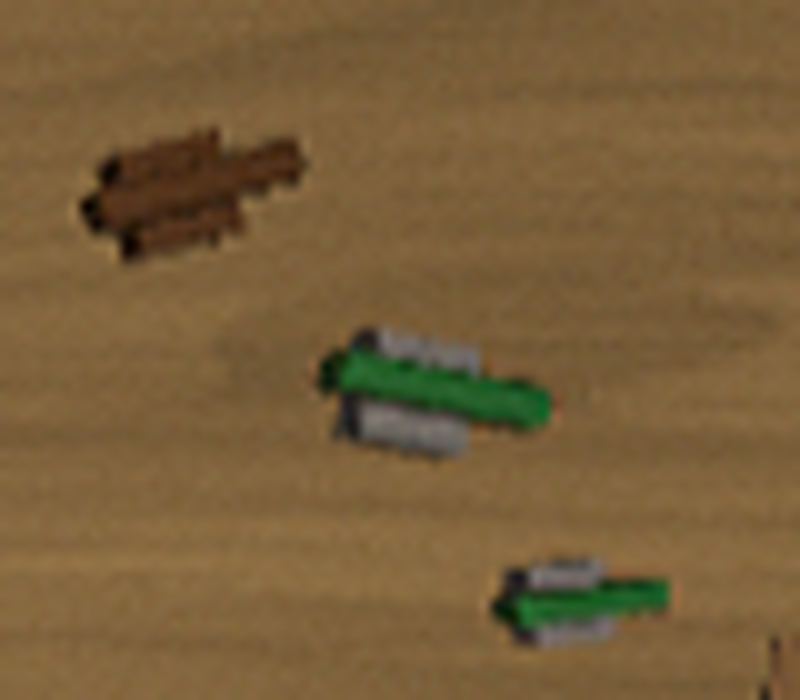

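View pics/t_safe.png

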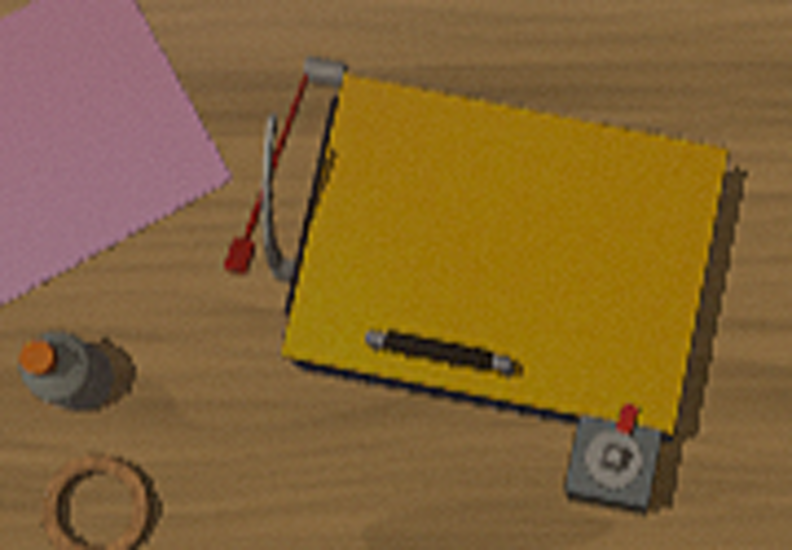

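View pics/s_key.png

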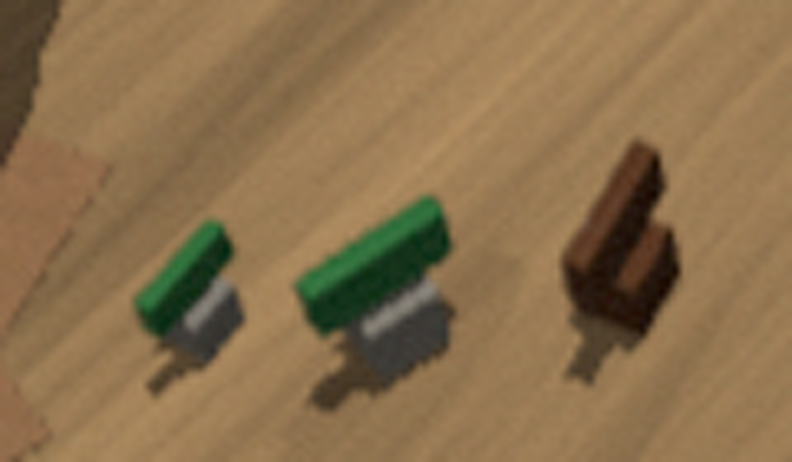

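View pics/s_safe.png

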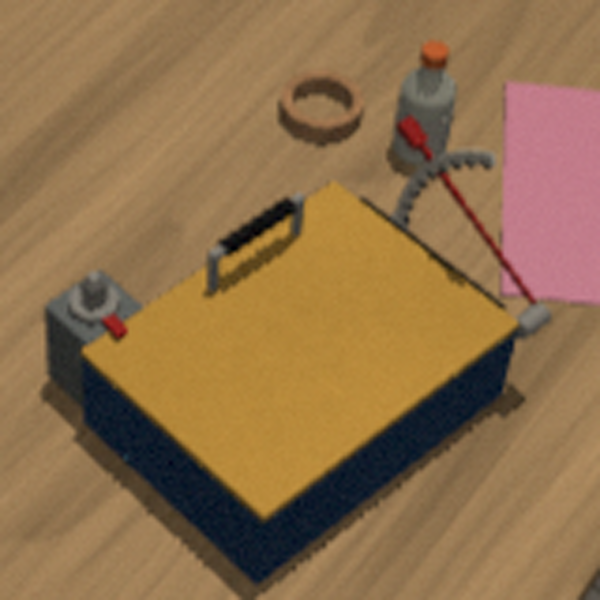

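```bash
cat > fit.py <<'E'
from h import *
from scipy.optimize import least_squares
cs=np.array([[.11,.15,.1],[.11,-.15,.1],[-.112,-.15,.1],[-.112,.15,.1]])
tp=np.array([[343,75],[727,150],[672,435],[283,355]])/4.4+[175,115]
sp=np.array([[520,322],[265,518],[83,350],[333,182]])/3.75+[280,110]
C={n:bot.calibration(n) for n in('top','scene')}
def W(s,p):
    c,d=np.cos(s[2]),np.sin(s[2]); p=np.asarray(p,float); return np.array([s[0]+c*p[0]-d*p[1],s[1]+d*p[0]+c*p[1],p[2]])
def res(s): return np.concatenate([proj(n,W(s,c),C[n])-q for n,P in(('top',tp),('scene',sp)) for c,q in zip(cs,P)])
if __name__=='__main__':
    r=least_squares(res,[.7,.1,0]); s=r.x; print('safe',s,r.fun.round(1))
    for nm,p in(('spindle top',(-.14,-.11,.1375)),('shoulder',(-.14,-.11,.1075)),('handle',(-.09,.03,.14)),('bolt end',(-.097,-.11,.11))):
        print(nm,W(s,p),((proj('top',W(s,p),C['top'])-[175,115])*4.4).round(),((proj('scene',W(s,p),C['scene'])-[280,110])*3.75).round())
    for a in np.arange(.4,.86,.05):
        p=W(s,(.11-.2*np.cos(a),.178,.09+.2*np.sin(a)))
        print(round(a,2),((proj('top',p,C['top'])-[175,115])*4.4).round(),((proj('scene',p,C['scene'])-[280,110])*3.75).round())
    p=W(s,(.11,.178,.09));print('hinge',((proj('top',p,C['top'])-[175,115])*4.4).round(),((proj('scene',p,C['scene'])-[280,110])*3.75).round())
    k=lambda u,v:(u/10+385,v/10+200)
    print('key top',atz('top',*k(447,388),.076),atz('top',*k(345,370),.076),atz('top',*k(548,404),.076))
    k=lambda u,v:(u/6.6+150,v/6.6+230)
    print('key scene',atz('scene',*k(373,248),.076),atz('scene',*k(308,291),.076),atz('scene',*k(441,203),.076))
E
python3 fit.py
```

```text
safe [ 0.65688699  0.11655731 -0.2086336 ] [-0.1 -1.4  0.6 -1.5  0.6 -1.2 -0.6 -0.6 -0.4 -0.7 -0.8 -0.9 -1.6 -0.9
 -0.3 -1.5]
spindle top [0.49713934 0.03793994 0.1375    ] [615. 452.] [ 91. 274.]
shoulder [0.49713934 0.03793994 0.1075    ] [615. 455.] [ 92. 297.]
handle [0.57505235 0.16454786 0.14      ] [439. 347.] [255. 224.]
bolt end [0.53920688 0.02903364 0.11      ] [626. 398.] [125. 325.]
0.4 [239. 281.] [392. 130.]
0.45 [238. 273.] [397. 125.]
0.5 [237. 265.] [402. 121.]
0.55 [236. 256.] [407. 117.]
0.6 [236. 246.] [413. 113.]
0.65 [235. 236.] [419. 109.]
0.7 [235. 225.] [426. 107.]
0.75 [235. 214.] [433. 104.]
0.8 [236. 202.] [440. 102.]
0.85 [236. 189.] [448. 101.]
hinge [309.  66.] [538. 310.]
key top [ 0.42689255 -0.34091929  0.076     ] [ 0.43331363 -0.30749634  0.076     ] [ 0.42113968 -0.3740139   0.076     ]
key scene [ 0.43634612 -0.3426281   0.076     ] [ 0.42933015 -0.37461993  0.076     ] [ 0.44383271 -0.30845936  0.076     ]
```

The fit puts the safe at about (0.657, 0.117) with yaw −0.21. The key is near (0.43, −0.34) with its bar at about 1.38 rad. I'll go above it and look with the wrist camera.

>>> servo_tool([
  [20, 25, 10, 0.1, -1],
  [40, 50, 20, 0.2, -1],
  [60, 75, 20, 0.3, -1],
  [80, 100, 20, 0.4, -1],
  [100, 125, 20, 0.5, -1],
  [120, 150, 20, 0.6, -1],
  [140, 175, 20, 0.7, -1],
  [160, 200, 20, 0.8, -1],
  [180, 232, 20, 0.9, -1],
  [184, 232, 20, 0.97, -1],
], squeeze=60)

```text
clock: 0.98
position: [0.436, -0.3353, 0.2118]
tool_rot: [3.141, -0.002, 1.391]
force: [1.7, 0.3, 0.1]
grip_width: 0.0853
```

Run:
```python
from h import *
C=bot.calibration('wrist');im=snap('wrist','w1'); o=bot.observe(); print(o['clock'],o['position'],o['tool_rot'],o['qpos'],o['force'],C['T'])
print(proj('wrist',o['position'],C))
```

```text
1.0333 [ 0.43512278 -0.33810412  0.21170819] [ 3.14081108e+00 -1.16286958e-03  1.39382631e+00] [ 0.80860086  0.39799169 -0.33994574  1.76164737  0.15185162  1.00742853
  0.23497164] [-0.53069804  0.22144539 -0.5111597 ] [[ 0.98394028 -0.17160361 -0.04912965  0.4491423 ]
 [-0.17849228 -0.94371007 -0.27848125 -0.26496015]
 [ 0.00142424  0.28277818 -0.95918427  0.39366822]
 [ 0.          0.          0.          1.        ]]
[310.54392604 230.84718458]
```

View pics/w1.png

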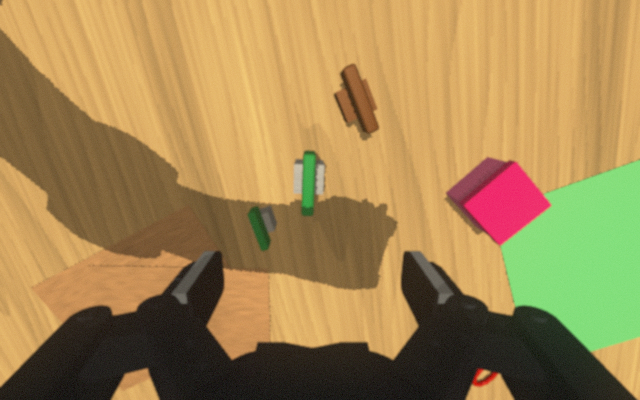

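Run:
```python
import cv2
from h import crop
crop(cv2.imread('pics/w1.png'),'w1k',270,140,350,225,7)
```

```text
(no output)
```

View pics/w1k.png

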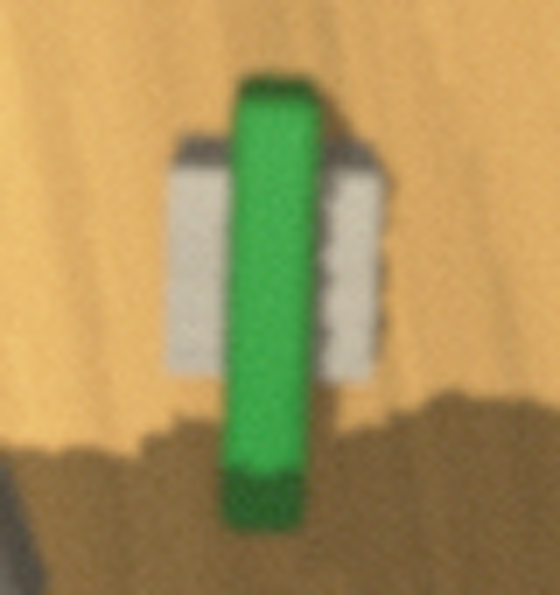

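Run:
```python
from h import *
k=lambda u,v:((u+.5)/7-.5+270,(v+.5)/7-.5+140)
C=bot.calibration('wrist')
a=atz('wrist',*k(279,100),.076,C);b=atz('wrist',*k(264,530),.076,C)
print(a,b,(a+b)/2,np.linalg.norm(a-b),np.arctan2(*(a-b)[1::-1]))
for p in ((175,168),(378,168),(168,375),(372,378)): print(atz('wrist',*k(*p),.04,C))
o=bot.observe(); print(o['position'],o['tool_rot'])
```

```text
[ 0.43810384 -0.30993335  0.076     ] [ 0.42357523 -0.37669761  0.076     ] [ 0.43083954 -0.34331548  0.076     ] 0.0683267686872572 1.3565262058071004
[ 0.41767624 -0.3229005   0.04      ]
[ 0.4513503  -0.32892451  0.04      ]
[ 0.40953937 -0.35815262  0.04      ]
[ 0.44426438 -0.36491647  0.04      ]
[ 0.43512278 -0.33810412  0.21170819] [ 3.14081108e+00 -1.16286958e-03  1.39382631e+00]
```

>>> servo_tool([
  [-1, -1, -15, -0.01, -1],
  [-1, -1, -35, -0.02, -1],
  [-1, -1, -55, -0.02, -1],
  [-1, -1, -75, -0.02, -1],
  [-1, -1, -95, -0.02, -1],
  [-1, -1, -100, -0.02, -1],
  [-1, -1, -100, -0.02, -1],
  [-1, -1, -100, -0.02, -1],
  [-1, -1, -100, -0.02, -1],
  [-1, -1, -100, -0.02, -1],
])

```text
clock: 1.87
position: [0.4318, -0.343, 0.1127]
tool_rot: [3.14, 0.001, 1.358]
force: [0.4, -0.2, 0.4]
grip_width: 0.0854
```

Run:
```python
from h import *
C=bot.calibration('wrist');im=snap('wrist','w2'); o=bot.observe(); print(o['position'],o['tool_rot'])
print(proj('wrist',[.4308,-.3435,.076],C),proj('wrist',[.4381,-.310,.076],C))
```

```text
[ 0.43178154 -0.34292048  0.11258403] [3.14026335e+00 7.02223801e-04 1.35832625e+00]
[309.98027042 209.70701198] [309.987031  165.1282592]
```

View pics/w2.png

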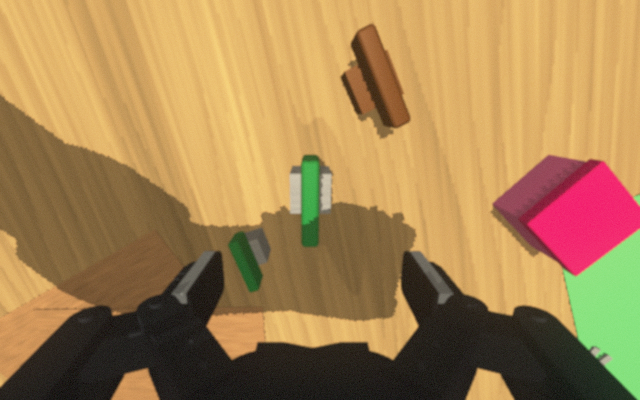

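Run:
```python
from h import *
C=bot.calibration('wrist')
for p in((237,236),(255,288)): 
  a=atz('wrist',*p,.055,C); d=a[:2]-[.431,-.3435]; t=np.array([np.cos(1.358),np.sin(1.358)]); n=np.array([-t[1],t[0]]); print(a,'along bar',d@t,'across',d@n)
im=cv2.imread('pics/w2.png'); crop(im,'w2k',270,140,350,260,5)
```

```text
[ 0.36293678 -0.36018473  0.055     ] along bar -0.030682937861353878 across 0.06300427758042768
[ 0.36458626 -0.41268009  0.055     ] along bar -0.08164585620972384 across 0.050305301933865273
```

View pics/w2k.png

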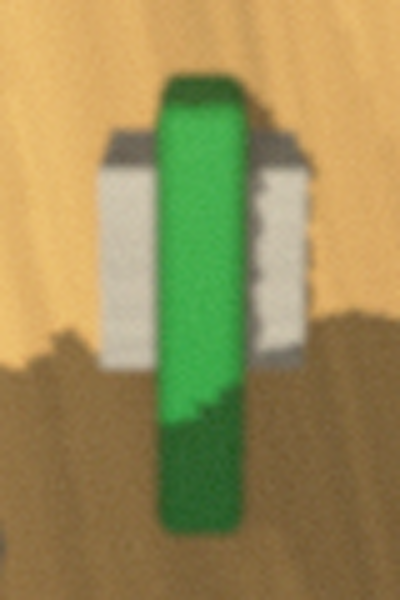

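Run:
```python
from h import *
C=bot.calibration('wrist')
k=lambda u,v:((u+.5)/5-.5+270,(v+.5)/5-.5+140)
a=atz('wrist',*k(203,104),.076,C);b=atz('wrist',*k(201,533),.076,C);print(a,b,(a+b)/2,np.hypot(*(a-b)[:2]),np.arctan2(*(a-b)[1::-1]))
q=[atz('wrist',*k(*p),.04,C) for p in((103,167),(307,167),(100,369),(305,369))];print(np.mean(q,0))
```

```text
[ 0.43892027 -0.30654655  0.076     ] [ 0.42413533 -0.37305562  0.076     ] [ 0.4315278  -0.33980109  0.076     ] 0.0681325975423682 1.3520535679703283
[ 0.43148005 -0.34064975  0.04      ]
```

>>> servo_tool([
  [0, 2, -10, -0.003, -0.3],
  [0, 2, -25, -0.003, -0.3],
  [0, 2, -40, -0.003, -0.3],
  [0, 2, -55, -0.003, -0.3],
  [0, 2, -64, -0.003, -0.3],
  [0, 2, -64, -0.003, -0.3],
  [0, 2, -64, -0.003, 1],
  [0, 2, -64, -0.003, 1],
  [0, 2, -64, -0.003, 1],
  [0, 2, -64, -0.003, 1],
], squeeze=60)

```text
clock: 2.75
position: [0.4317, -0.3408, 0.0483]
tool_rot: [3.141, 0.001, 1.356]
force: [0.8, -0.9, -0.7]
grip_width: 0.0075
```

>>> servo_tool([
  [0, 0, 0, 0, 1],
  [0, 0, 0, 0, 1],
  [0, 0, 0, 0, 1],
  [0, 0, 0, 0, 1],
  [0, 0, 5, 0, 1],
  [0, 0, 15, 0, 1],
  [0, 0, 30, 0, 1],
  [0, 0, 50, 0, 1],
  [0, 0, 60, 0, 1],
  [0, 0, 60, 0, 1],
])

```text
clock: 3.58
position: [0.4325, -0.3414, 0.1103]
tool_rot: [3.138, 0.002, 1.355]
force: [0.5, -0.5, 0.5]
grip_width: -0.0
```

Run:
```python
from h import *
C=bot.calibration('wrist');im=snap('wrist','w3'); o=bot.observe(); print(o['position'],o['tool_rot'],o['grip_width'],o['force'],o['qpos'])
```

```text
[ 0.43195101 -0.34099661  0.1088492 ] [3.13953828e+00 1.03557958e-03 1.35554016e+00] -9.741921095014519e-05 [-0.55693863 -0.36288655 -0.72038631] [ 0.78289868  0.52170634 -0.30343972  1.86602643  0.21324416  0.78298124
  0.1506217 ]
```

View pics/w3.png

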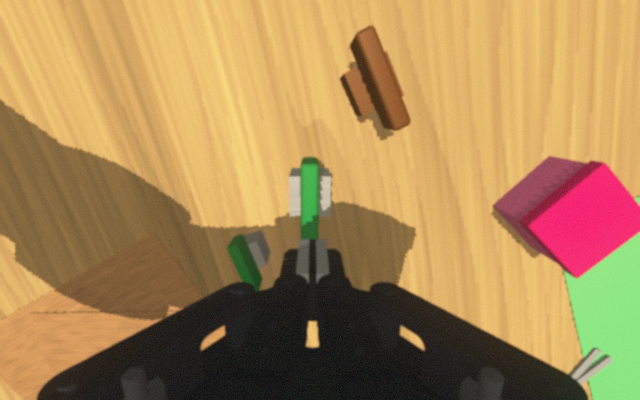

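The gripper closed on nothing, yet the key is still at wrist pixel (310,200). I'll check from the other cameras.

Run:
```python
from h import *
t=snap('top','t3');s=snap('scene','s3'); o=bot.observe()
crop(t,'t3c',375,180,495,270,6.6);crop(s,'s3c',130,190,290,300,5)
for n in('top','scene'): print(proj(n,o['position']),proj(n,[.4315,-.341,.076]),proj(n,[.4315,-.341,0]))
print(o['position'])
```

```text
[431.90026722 237.07605797] [429.65787228 237.40057537] [424.17810967 238.39420751]
[203.90640218 260.22631108] [205.70469642 266.30979143] [209.95719409 279.78852418]
[ 0.431142   -0.34042073  0.10729   ]
```

View pics/t3c.png

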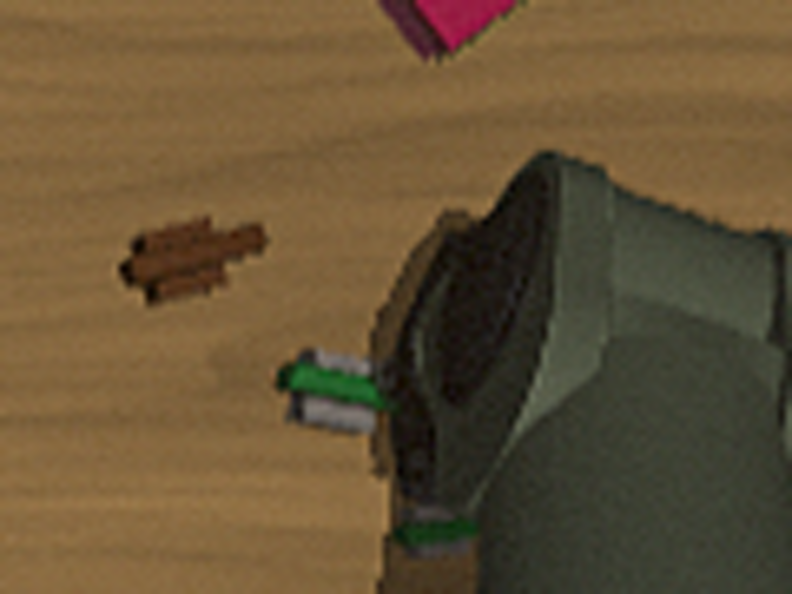

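View pics/s3c.png

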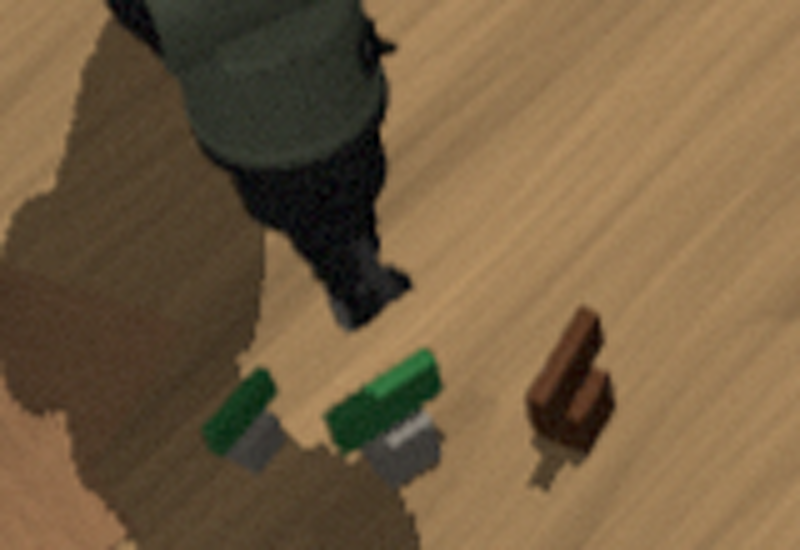

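Run:
```python
from h import *
im=cv2.imread('pics/w3.png');crop(im,'w3c',260,140,370,290,5)
o=bot.observe();C=bot.calibration('wrist');p=o['position']
for dz in(0,.01,.02,.03): print(dz,proj('wrist',p+[0,0,dz],C),(proj('wrist',p+[0,0,dz],C)-[260,140])*5,(proj('scene',p+[0,0,dz])-[130,190])*5)
```

```text
0 [311.06228321 226.59953913] [255.31141604 432.99769566] [369.53201091 351.13155542]
0.01 [311.01174424 232.6218688 ] [255.05872119 463.10934401] [366.50307069 341.52036554]
0.02 [310.95568488 239.30201933] [254.7784244  496.51009663] [363.44030704 331.80184986]
0.03 [310.89314839 246.75399819] [254.46574196 533.76999095] [360.34315023 321.97420058]
```

View pics/w3c.png

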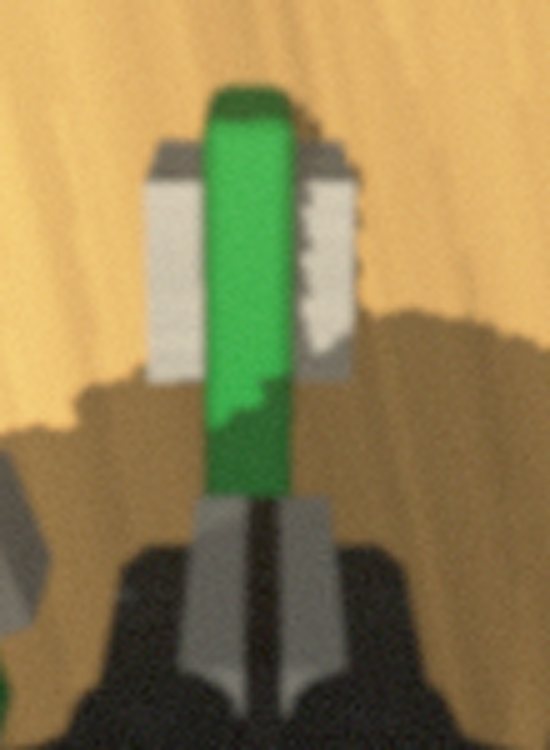

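```bash
python3 - <<'E'
from h import *
o=bot.observe();C=bot.calibration('wrist');p=o['position'];y=o['tool_rot'][2]
tx=np.array([np.cos(y),np.sin(y),0])
for dz in(0,.015,.02,.025,.03,.035): print(dz,*[(proj('wrist',p+tx*s*.011+[0,0,dz],C)-[260,140])*5 for s in(1,-1)],*[(proj('scene',p+tx*s*.011+[0,0,dz])-[130,190])*5 for s in (1,-1)])
E
python3 - <<'E'
import cv2
im=cv2.imread('pics/s3.png')
cv2.imwrite('pics/s3d.png',cv2.resize(im[225:285,170:250],None,fx=9,fy=9,interpolation=cv2.INTER_CUBIC))
E
```

```text
0 [255.22926366 352.12787245] [255.3909642  511.30394779] [386.13186121 340.28710541] [352.8192006  362.04980062]
0.015 [254.82659226 392.75346403] [255.01473241 563.01731322] [381.72949288 325.78918694] [348.10745006 347.63477895]
0.02 [254.67744048 407.80141509] [254.8758636  582.10494405] [380.24570605 320.90276696] [346.51926788 342.77593079]
0.025 [254.51975737 423.71009298] [254.72933815 602.24498674] [378.75363995 315.98908162] [344.92216278 337.88978403]
0.03 [254.35278941 440.55552092] [254.57450486 623.52694713] [377.25322509 311.04790208] [343.31605935 332.97610798]
0.035 [254.17569165 458.42294667] [254.41063657 646.05077697] [375.74439121 306.07899693] [341.70088131 328.03466931]
```

View pics/s3d.png

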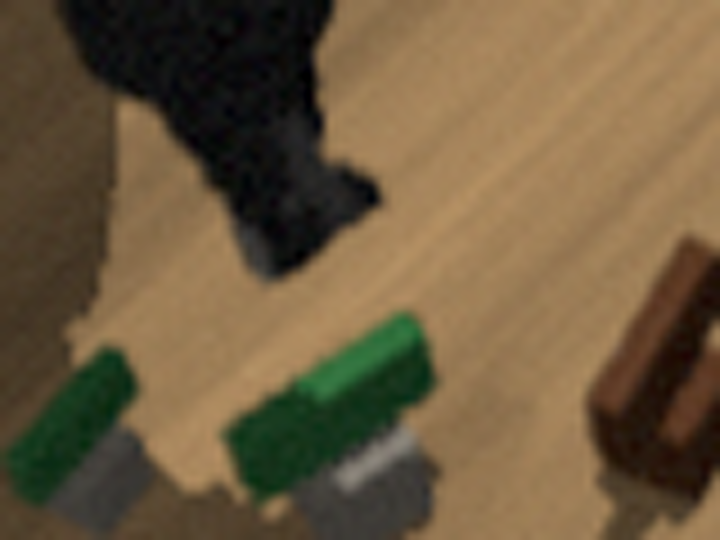

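The fingertips appear about 25 mm behind the reported TCP in both the scene and wrist views, so the first grasp ran off the top of the bar. I'll retry 25 mm lower. If that estimate is wrong, the fingers will stop harmlessly on the 36 mm socket.

>>> servo_tool([
  [0, 0, 0, 0, -0.6],
  [0, 0, 0, 0, -0.6],
  [0, 0, 0, 0, -0.6],
  [0, 0, -10, 0, -0.6],
  [0, 0, -30, 0, -0.6],
  [0, 0, -50, 0, -0.6],
  [0, 0, -70, 0, -0.6],
  [0, 0, -80, 0, -0.6],
  [0, 0, -85, 0, -0.6],
  [0, 0, -85, 0, -0.6],
])

```text
clock: 4.57
position: [0.431, -0.3401, 0.0216]
tool_rot: [-3.14, -0.001, 1.356]
force: [-0.6, 0.0, 0.6]
grip_width: 0.0683
```

Run:
```python
from h import *
s=snap('scene','s4');w=snap('wrist','w4'); o=bot.observe();print(o['position'],o['force'],o['grip_width'])
crop(s,'s4c',150,210,270,300,6.6);crop(w,'w4c',200,120,430,320,3)
```

```text
[ 0.43172223 -0.34064587  0.02308162] [0.86964099 0.13731053 1.29941177] 0.06823677343456448
```

View pics/s4c.png

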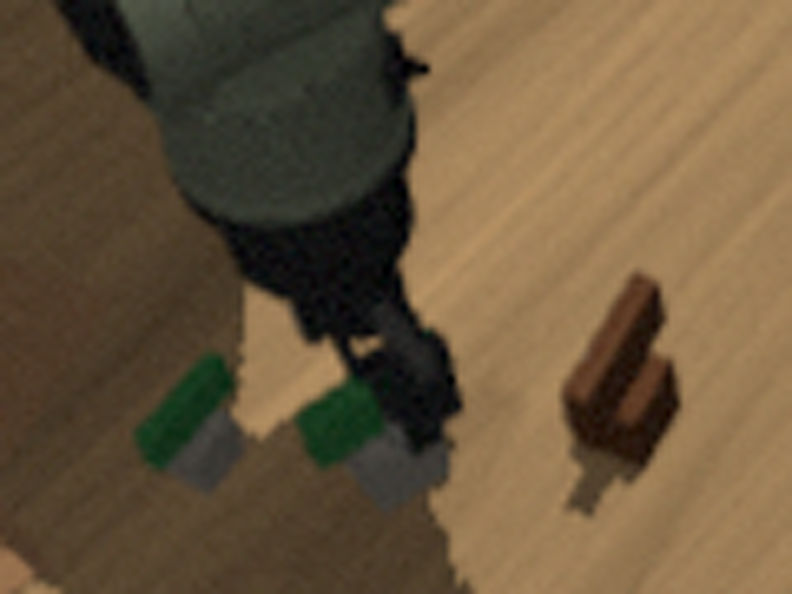

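View pics/w4c.png

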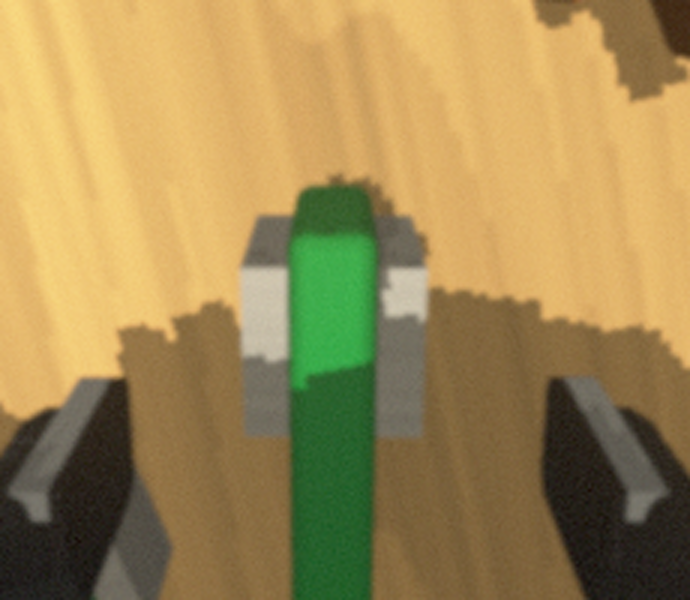

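>>> servo_tool([
  [0, 0, 0, 0, 1],
  [0, 0, 0, 0, 1],
  [0, 0, 0, 0, 1],
  [0, 0, 0, 0, 1],
  [0, 0, 0, 0, 1],
  [0, 0, 0, 0, 1],
  [0, 0, 0, 0, 1],
  [0, 0, 0, 0, 1],
  [0, 0, 0, 0, 1],
  [0, 0, 0, 0, 1],
])

```text
clock: 5.5
position: [0.4314, -0.3407, 0.0231]
tool_rot: [3.141, 0.0, 1.356]
force: [-2.4, 2.0, 8.4]
grip_width: 0.0122
```

Run:
```python
from h import *
s=snap('scene','s5');w=snap('wrist','w5'); o=bot.observe();print(o['position'],o['force'],o['grip_width'])
crop(s,'s5c',150,210,270,300,6.6)
```

```text
[ 0.43140075 -0.34065861  0.02306309] [-2.20908789  1.24185219  7.42827288] 0.012262811843444296
```

View pics/s5c.png

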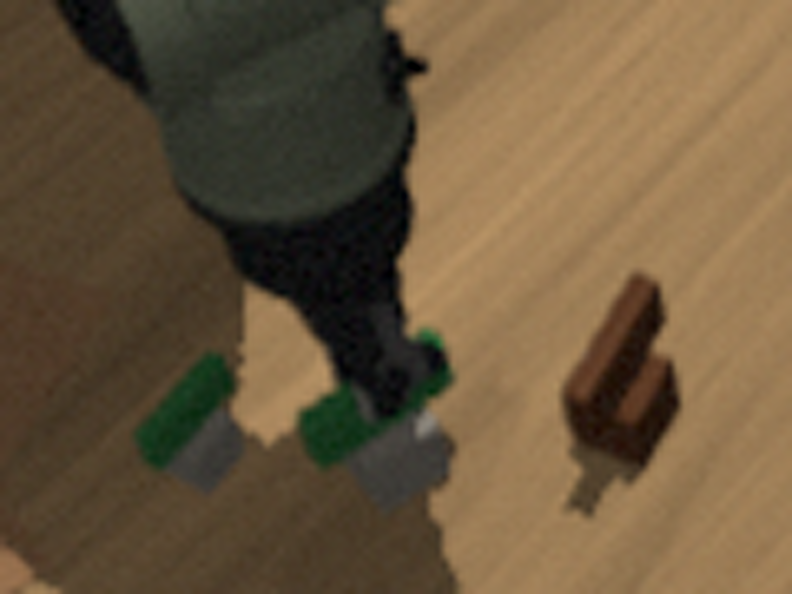

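View pics/w5.png

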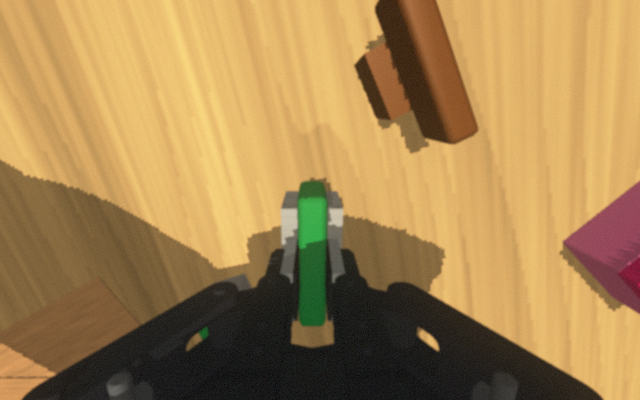

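Gripped the bar (opening 12 mm). I'll lift it and check.

>>> servo_tool([
  [0, 0, 5, 0, 1],
  [0, 0, 15, 0, 1],
  [0, 0, 35, 0, 1],
  [0, 0, 60, 0, 1],
  [0, 0, 90, 0, 1],
  [0, 0, 120, 0, 1],
  [0, 0, 150, 0, 1],
  [0, 0, 180, 0, 1],
  [0, 0, 190, 0, 1],
  [0, 0, 190, 0, 1],
])

```text
clock: 6.43
position: [0.4324, -0.3412, 0.2158]
tool_rot: [3.137, 0.002, 1.356]
force: [0.2, -0.2, -2.0]
grip_width: 0.0123
```

Run:
```python
from h import *
s=snap('scene','s6');w=snap('wrist','w6'); o=bot.observe();print(o['position'],o['force'],o['grip_width'])
crop(s,'s6c',130,150,290,300,4);crop(w,'w6c',240,130,400,330,3)
```

```text
[ 0.43106589 -0.34035876  0.21229585] [-0.59136119  0.34856281 -2.75992891] 0.012836942299490563
```

View pics/s6c.png

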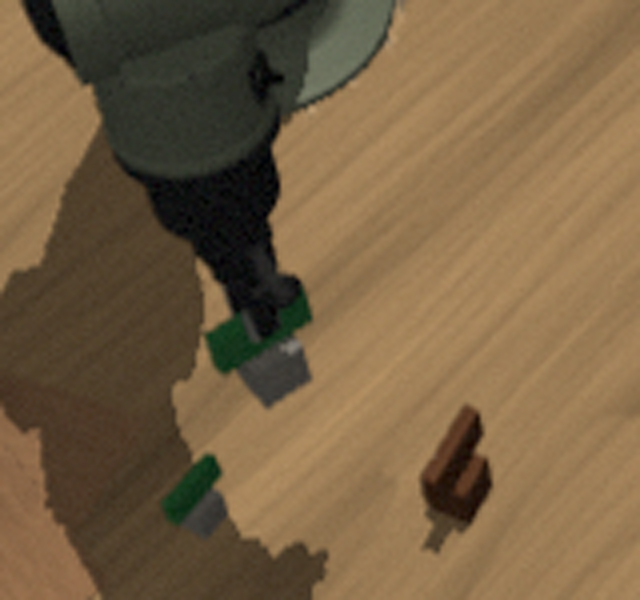

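View pics/w6c.png

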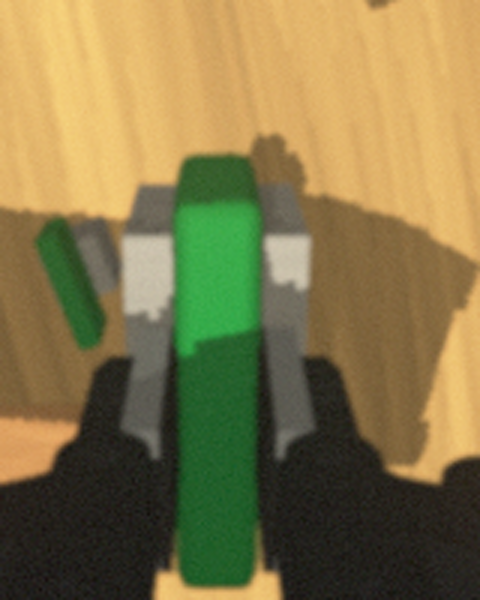

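Run:
```python
from h import *
C=bot.calibration('wrist');o=bot.observe();p=o['position'];y=o['tool_rot'][2]
t=np.array([np.cos(y),np.sin(y)]);n=np.array([np.sin(y),-np.cos(y)])
for h,ps in((.053,((218,205),(217,584))),(.017,((124,236),(310,236)))):
    for u,v in ps:
        a=atz('wrist',(u+.5)/3-.5+240,(v+.5)/3-.5+130,p[2]+h,C); d=a[:2]-p[:2]; print(h,a,'tx',d@t*1e3,'ty',d@n*1e3)
```

```text
0.053 [ 0.43915992 -0.30671029  0.26529585] tx 34.60067349304264 ty 0.7254939526353188
0.053 [ 0.42477578 -0.37186006  0.26529585] tx -32.11794510678647 ty 0.5785549864852303
0.017 [ 0.41807488 -0.31912003  0.22929585] tx 17.976459811387105 ty -17.224893318179483
0.017 [ 0.45285722 -0.32671829  0.22929585] tx 17.97733128881917 ty 18.377700386881987
```

The key is centred on the TCP to about 1 mm. I'll carry it to a viewing pose next to the spindle, rotating it so the bar points along the safe's x.

>>> servo_tool([
  [5, 15, 2, 0.1, 1],
  [15, 40, 2, 0.22, 1],
  [26, 75, 2, 0.34, 1],
  [37, 110, 2, 0.46, 1],
  [48, 145, 2, 0.58, 1],
  [60, 180, 2, 0.7, 1],
  [72, 212, 2, 0.82, 1],
  [83, 244, 2, 0.94, 1],
  [94, 275, 2, 1.06, 1],
  [105, 305, 2, 1.18, 1],
])

```text
clock: 7.37
position: [0.5359, -0.0336, 0.2131]
tool_rot: [-3.141, -0.002, 2.542]
force: [0.1, -0.9, -1.5]
grip_width: 0.0123
```

>>> servo_tool([
  [10, 30, 0, 0.12, 1],
  [18, 50, 0, 0.24, 1],
  [21, 60, 0, 0.35, 1],
  [21, 63, 0, 0.394, 1],
  [21, 63, 0, 0.394, 1],
  [21, 63, 0, 0.394, 1],
  [21, 63, 0, 0.394, 1],
  [21, 63, 0, 0.394, 1],
  [21, 63, 0, 0.394, 1],
  [21, 63, 0, 0.394, 1],
])

```text
clock: 8.2
position: [0.5574, 0.0271, 0.2146]
tool_rot: [-3.141, 0.0, 2.929]
force: [0.1, 0.0, -1.8]
grip_width: 0.0124
```

Run:
```python
from h import *
w=snap('wrist','w7'); o=bot.observe();print(o['clock'],o['position'],o['tool_rot'],o['grip_width'],o['qpos'])
for z in(.1375,.1075): print(proj('wrist',[.4971,.0379,z]))
```

```text
8.25 [0.55739388 0.02723302 0.21463504] [-3.14142604e+00  1.62877529e-04  2.92900903e+00] 0.01266370018363948 [ 0.40273646  0.48363373 -0.77804984  1.72480009  0.37738328  1.08929778
  0.86207001]
[310.02650464 123.67921327]
[310.28973847 122.33435659]
```

View pics/w7.png

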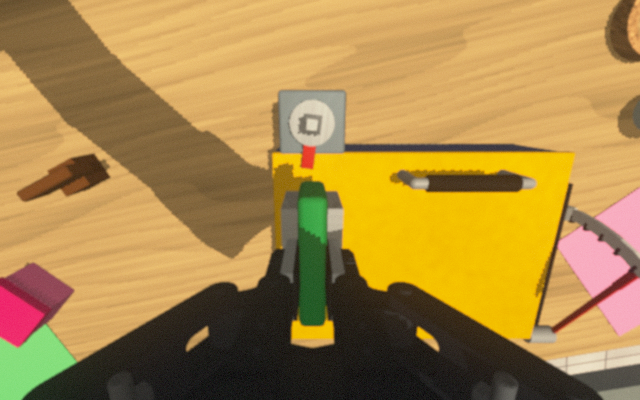

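Wrist view: spindle at about (312,124), bolt at (308,157), held key at (312,250), and handle at about (473,183).

Run:
```python
from h import *
im=cv2.imread('pics/w7.png');crop(im,'w7c',265,80,365,180,6)
```

```text
(no output)
```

View pics/w7c.png

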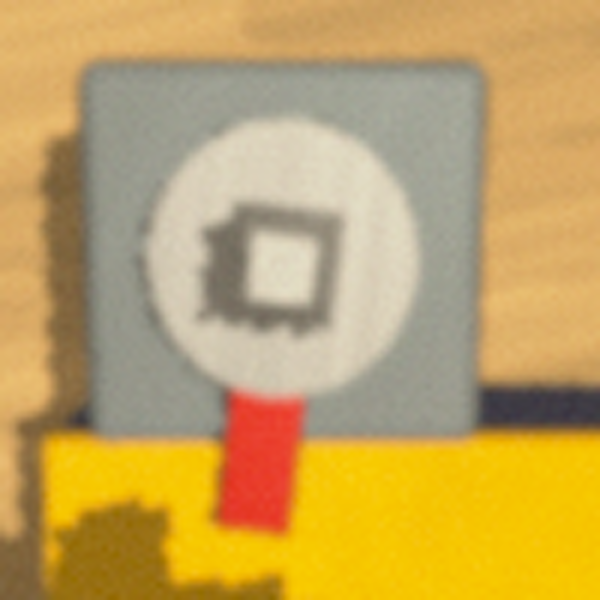

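Run:
```python
from h import *
C=bot.calibration('wrist')
k=lambda u,v:((u+.5)/6-.5+265,(v+.5)/6-.5+80)
for z,u,v in((.1375,284,267),(.1075,283,257)): print(atz('wrist',*k(u,v),z,C))
q=[atz('wrist',*k(*p),.1375,C)[:2] for p in((255,228),(322,235),(312,306),(246,302))]; q=np.array(q);print(np.linalg.norm(np.diff(q,axis=0),axis=1)); d=q[2]-q[1]+q[3]-q[0];print(np.arctan2(d[1],d[0]))
d=(q[1]-q[0]+q[2]-q[3]);print(np.arctan2(d[1],d[0]))
a=atz('wrist',*k(267,395),.108,C);b=atz('wrist',*k(253,527),.108,C);print(np.arctan2(*(b-a)[1::-1]))
# disk centre to bolt end
q=[atz('wrist',*k(*p),.1,C)[:2] for p in((85,62),(485,64),(95,437),(477,437))];print(np.mean(q,0),np.array(q))
```

```text
[0.49775084 0.03936888 0.1375    ]
[0.49745798 0.03920848 0.1075    ]
[0.00929461 0.00966628 0.00922609]
-0.3470156975101421
1.278445227975592
-0.3220672504485955
[0.49755095 0.0395729 ] [[0.46282555 0.01545985]
 [0.47611596 0.07564318]
 [0.5190665  0.00314264]
 [0.53219578 0.06404595]]
```

>>> servo_tool([
  [-10, 2, 0, -0.03, 1],
  [-25, 5, 0, -0.06, 1],
  [-40, 8, 0, -0.109, 1],
  [-52, 11, 0, -0.109, 1],
  [-58, 11, -10, -0.109, 1],
  [-58, 11, -25, -0.109, 1],
  [-58, 11, -40, -0.109, 1],
  [-58, 11, -45, -0.109, 1],
  [-58, 11, -45, -0.109, 1],
  [-58, 11, -45, -0.109, 1],
])

```text
clock: 9.08
position: [0.4996, 0.0386, 0.17]
tool_rot: [3.141, 0.0, 2.821]
force: [-0.6, -0.2, -1.1]
grip_width: 0.012
```

Run:
```python
from h import *
w=snap('wrist','w8');s=snap('scene','s8');t=snap('top','t8'); o=bot.observe();print(o['clock'],o['position'],o['tool_rot'],o['grip_width'],o['force'])
crop(s,'s8c',260,130,380,230,6);crop(w,'w8c',230,120,400,330,3)
```

```text
9.2333 [0.49985685 0.03859542 0.17031257] [3.14122492e+00 9.78514993e-04 2.82062879e+00] 0.012426635283893948 [-0.61894697  0.5203401  -1.44111947]
```

View pics/s8c.png

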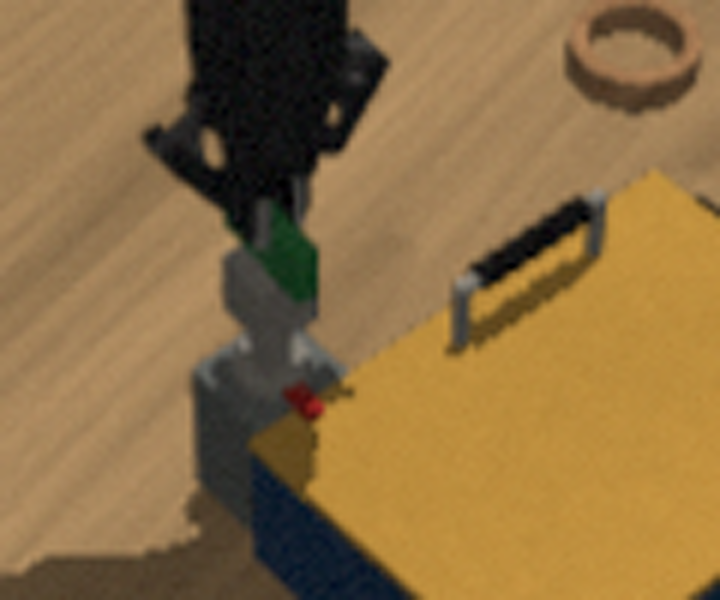

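View pics/w8c.png

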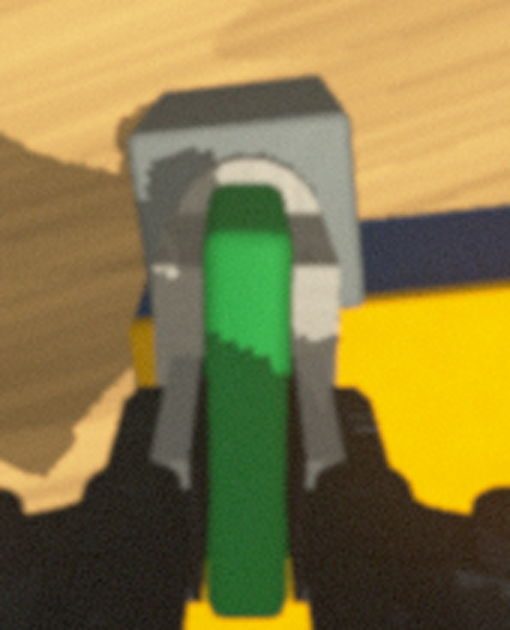

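>>> servo_tool([
  [-1, 0, -4, 0, 1],
  [-1, 0, -8, 0, 1],
  [-1, 0, -12, 0, 1],
  [-1, 0, -16, 0, 1],
  [-1, 0, -20, 0, 1],
  [-1, 0, -24, 0, 1],
  [-1, 0, -24, 0, 1],
  [-1, 0, -24, 0, 1],
  [-1, 0, -24, 0, 1],
  [-1, 0, -24, 0, 1],
])

```text
clock: 10.07
position: [0.4985, 0.0386, 0.1457]
tool_rot: [3.141, 0.0, 2.821]
force: [0.5, 1.4, -2.4]
grip_width: 0.0122
```

>>> servo_tool([
  [0, 0, -3, 0, 1],
  [0, 0, -6, 0, 1],
  [0, 0, -9, 0, 1],
  [0, 0, -12, 0, 1],
  [0, 0, -14, 0, 1],
  [0, 0, -16, 0, 1],
  [0, 0, -17, 0, 1],
  [0, 0, -17, 0, 1],
  [0, 0, -17, 0, 1],
  [0, 0, -17, 0, 1],
])

```text
clock: 10.9
position: [0.4992, 0.0386, 0.1301]
tool_rot: [-3.141, 0.002, 2.821]
force: [-7.8, -0.8, 36.7]
grip_width: 0.0125
```

Run:
```python
from h import *
w=snap('wrist','w9');s=snap('scene','s9'); o=bot.observe();print(o['clock'],o['position'],o['tool_rot'],o['grip_width'],o['force'],o['qpos'])
crop(s,'s9c',260,130,380,230,6);crop(w,'w9c',230,120,400,330,3)
```

```text
11.0 [0.49922161 0.03861156 0.13014652] [-3.14149017e+00  2.23056083e-03  2.82053515e+00] 0.012293220096283185 [-7.59809923 -1.11044528 34.80108812] [ 0.35438263  0.49239033 -0.72724854  1.95814131  0.43398019  0.84894512
  0.64246857]
```

View pics/s9c.png

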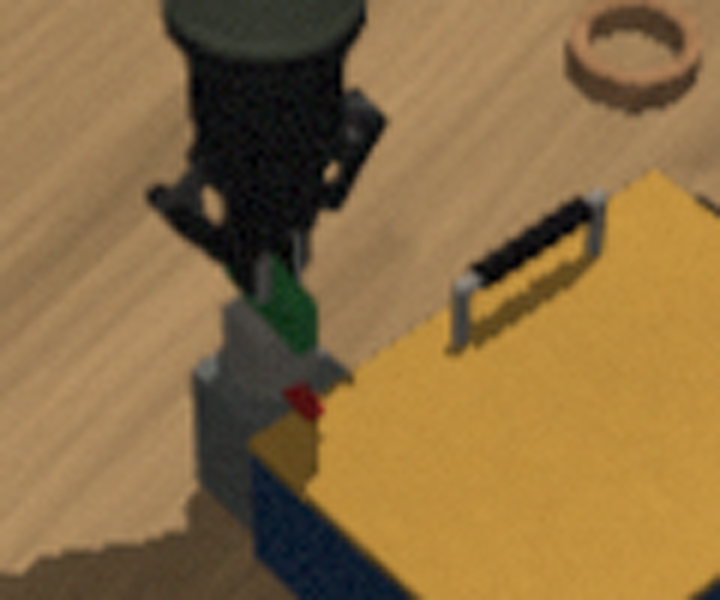

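View pics/w9c.png

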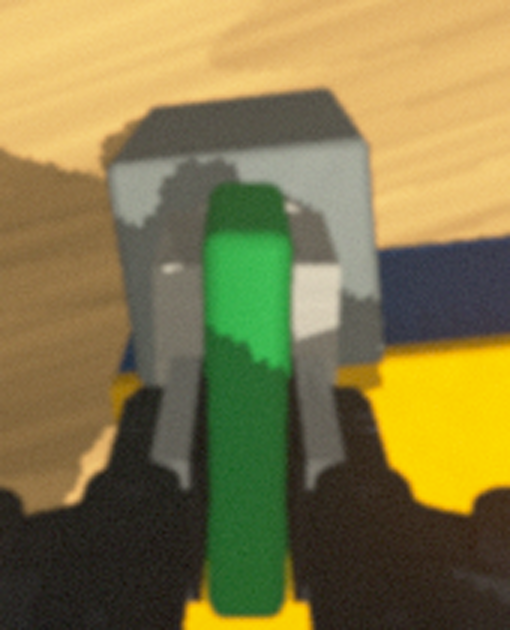

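>>> servo_tool([
  [-0.5, 0, 0.7, 0, 1],
  [-0.5, 0, 0.7, -0.1, 1],
  [-0.5, 0, 0.7, -0.2, 1],
  [-0.5, 0, 0.7, -0.3, 1],
  [-0.5, 0, 0.7, -0.4, 1],
  [-0.5, 0, 0.7, -0.5, 1],
  [-0.5, 0, 0.7, -0.6, 1],
  [-0.5, 0, 0.7, -0.7, 1],
  [-0.5, 0, 0.7, -0.8, 1],
  [-0.5, 0, 0.7, -0.8, 1],
], squeeze=90)

```text
clock: 11.83
position: [0.4981, 0.0384, 0.1304]
tool_rot: [3.141, 0.001, 2.014]
force: [-7.0, -2.2, 25.8]
grip_width: 0.0114
```

>>> servo_tool([
  [0, 0, 0, -0.1, 1],
  [0, 0, 0, -0.2, 1],
  [0, 0, 0, -0.3, 1],
  [0, 0, 0, -0.4, 1],
  [0, 0, 0, -0.5, 1],
  [0, 0, 0, -0.6, 1],
  [0, 0, 0, -0.7, 1],
  [0, 0, 0, -0.75, 1],
  [0, 0, 0, -0.75, 1],
  [0, 0, 0, -0.75, 1],
])

```text
clock: 12.67
position: [0.4979, 0.0387, 0.1304]
tool_rot: [3.141, 0.0, 1.271]
force: [-9.6, 0.5, 28.5]
grip_width: 0.0114
```

Run:
```python
from h import *
w=snap('wrist','w10');s=snap('scene','s10'); o=bot.observe();print(o['clock'],o['position'],o['tool_rot'],o['grip_width'],o['force'],o['moment'],o['qpos'])
crop(s,'s10c',260,130,380,230,6);crop(w,'w10c',200,110,430,330,2.7)
```

```text
12.7667 [0.49787507 0.03863849 0.1304033 ] [3.14106690e+00 3.01573100e-04 1.27083096e+00] 0.011074727881084932 [-10.49539536   0.92202487  28.22547148] [ 0.18725609  2.33560673 -0.03178133] [ 0.07267363  0.42378192 -0.34723195  1.97347107  0.20171861  0.77687736
 -0.69070042]
```

View pics/s10c.png

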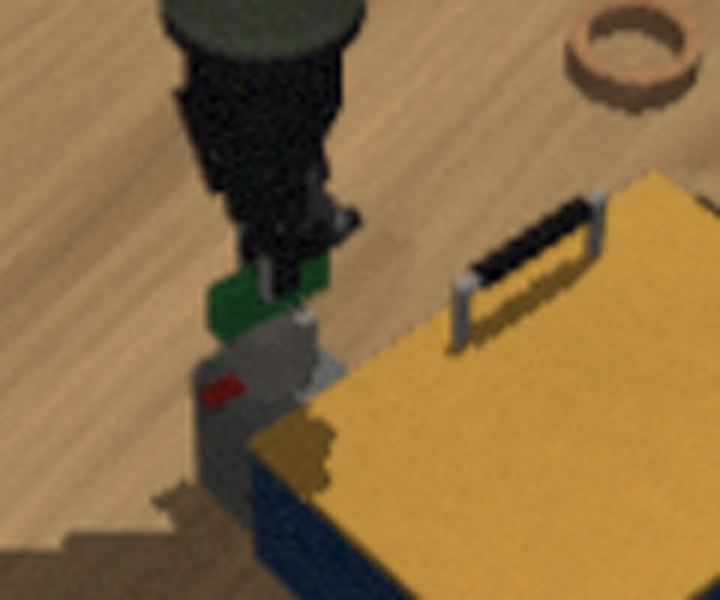

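View pics/w10c.png

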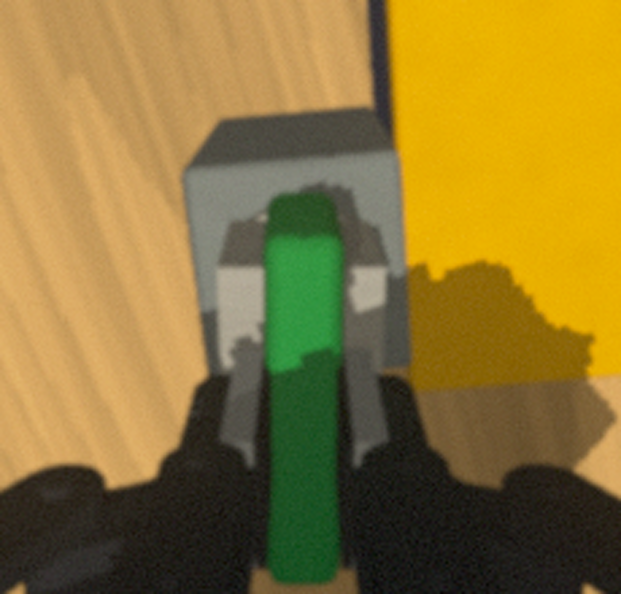

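The red bolt now points along the safe's −y, clear of the lid. I'll release the key and lift straight up.

>>> servo_tool([
  [0, 0, 0.7, 0, 1],
  [0, 0, 0.7, 0, -0.6],
  [0, 0, 0.7, 0, -0.6],
  [0, 0, 0.7, 0, -0.6],
  [0, 0, 0.7, 0, -0.6],
  [0, 0, 10, 0, -0.6],
  [0, 0, 30, 0, -0.6],
  [0, 0, 60, 0, -0.6],
  [0, 0, 90, 0, -0.6],
  [0, 0, 110, 0, -0.6],
])

```text
clock: 13.6
position: [0.4984, 0.0387, 0.2425]
tool_rot: [3.14, -0.001, 1.271]
force: [0.7, -0.4, -0.2]
grip_width: 0.0684
```

Run:
```python
from h import *
w=snap('wrist','w11');s=snap('scene','s11');t=snap('top','t11'); o=bot.observe();print(o['clock'],o['position'],o['tool_rot'],o['grip_width'],o['force'])
crop(s,'s11c',270,110,440,240,4.6)
```

```text
13.75 [0.49859399 0.03855366 0.24101016] [ 3.13884408e+00 -9.94149320e-04  1.27060602e+00] 0.06825270218818112 [-0.73695616  0.49930889 -0.66883792]
```

View pics/s11c.png

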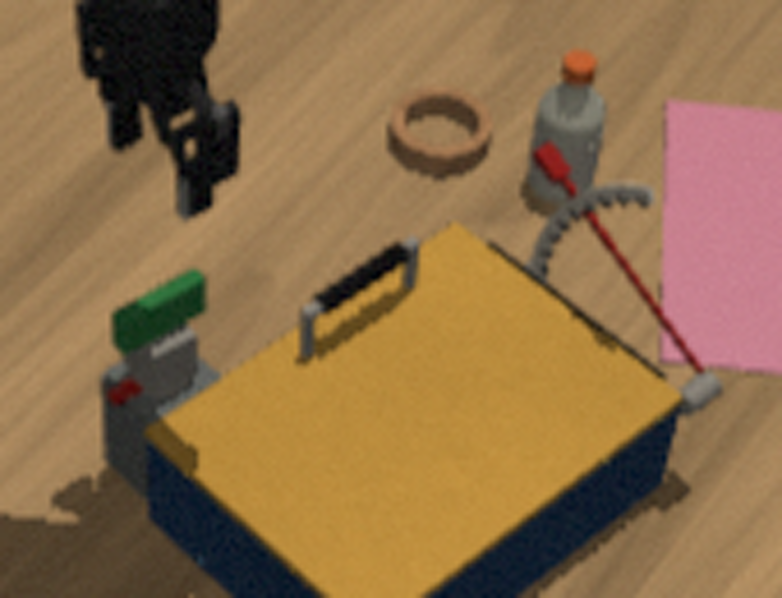

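View pics/w11.png

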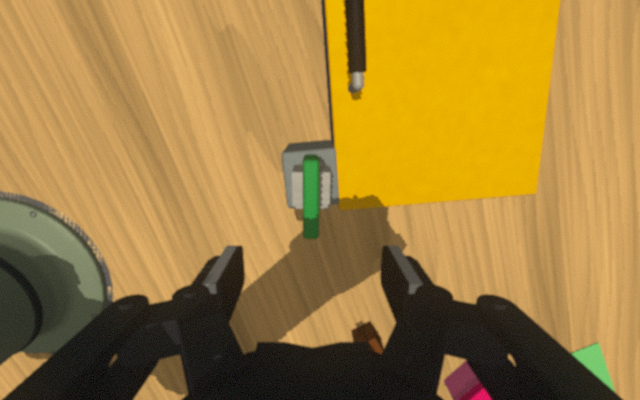

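>>> servo_tool([
  [10, 10, 5, 0.02, -0.6],
  [25, 25, 10, 0.04, -0.6],
  [40, 42, 10, 0.06, -0.6],
  [55, 57, 10, 0.08, -0.6],
  [68, 70, 10, 0.09, -0.6],
  [78, 80, 10, 0.09, -0.6],
  [78, 80, 10, 0.09, -0.6],
  [78, 80, 10, 0.09, -0.6],
  [78, 80, 10, 0.09, -0.6],
  [78, 80, 10, 0.09, -0.6],
])

```text
clock: 14.58
position: [0.5754, 0.1178, 0.2491]
tool_rot: [-3.141, 0.001, 1.36]
force: [-0.8, 0.4, -0.0]
grip_width: 0.068
```

Run:
```python
from h import *
w=snap('wrist','w12'); o=bot.observe();print(o['clock'],o['position'],o['tool_rot'])
C=bot.calibration('wrist');print(proj('wrist',[.5755,.1655,.148],C)); np.save('w12.npy',C['T']);print(C)
```

```text
14.6333 [0.57553773 0.11779899 0.24925719] [-3.14141964e+00  4.02911888e-04  1.36006568e+00]
[300.49540306 138.83762317]
{'fx': 301.7209284459592, 'fy': 301.7209284459592, 'cx': 312.0832865820226, 'cy': 200.0286540160591, 'T': array([[ 9.77892289e-01, -2.00502887e-01, -5.93739288e-02,
         5.91165901e-01],
       [-2.09108960e-01, -9.37185623e-01, -2.79207003e-01,
         1.88082073e-01],
       [ 3.37417595e-04,  2.85449995e-01, -9.58393545e-01,
         4.30955889e-01],
       [ 0.00000000e+00,  0.00000000e+00,  0.00000000e+00,
         1.00000000e+00]])}
```

View pics/w12.png

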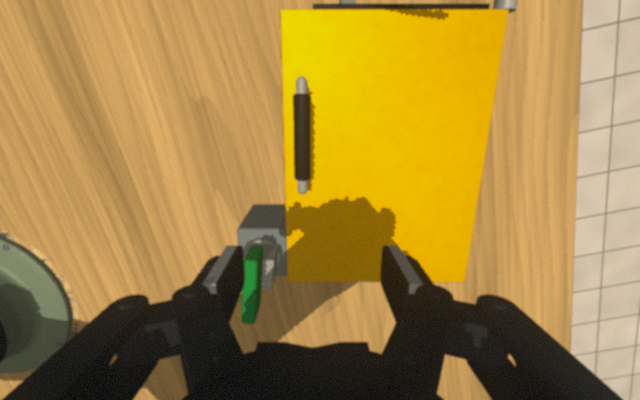

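Run:
```python
from h import *
im=cv2.imread('pics/w12.png')
d=(im.max(2)<60); d[:70]=0; d[200:]=0; d[:,:285]=0; d[:,320:]=0
ys,xs=np.nonzero(d); print(xs.min(),xs.max(),ys.min(),ys.max())
for r in (100,120,140,160,175): print(r,xs[ys==r].min(),xs[ys==r].max())
c=((xs.min()+xs.max())/2,(ys.min()+ys.max())/2)
for v in(100,175):
  u=xs[ys==v].mean(); print(atz('wrist',u,v,.142))
print(atz('wrist',*c,.142))
```

```text
295 308 96 178
100 297 305
120 296 308
140 296 308
160 296 306
175 297 308
[0.58325675 0.19883222 0.142     ]
[0.57016665 0.13060683 0.142     ]
[0.57646588 0.166483   0.142     ]
```

>>> servo_tool([
  [1, 12, 0, 0, -0.6],
  [1, 30, -5, 0, -0.6],
  [1, 48, -20, 0, -0.6],
  [1, 48, -45, 0, -0.6],
  [1, 48, -70, 0, -0.6],
  [1, 48, -95, 0, -0.6],
  [1, 48, -120, 0, -0.6],
  [1, 48, -135, 0, -0.6],
  [1, 48, -144, 0, -0.6],
  [1, 48, -144, 0, -0.6],
])

```text
clock: 15.47
position: [0.576, 0.1666, 0.1038]
tool_rot: [-3.14, 0.001, 1.361]
force: [-0.8, 0.4, 0.8]
grip_width: 0.068
```

Run:
```python
from h import *
w=snap('wrist','w13');s=snap('scene','s13'); o=bot.observe();print(o['clock'],o['position'],o['tool_rot'],o['force'],o['grip_width'])
crop(s,'s13c',270,100,440,230,4.6)
```

```text
15.5667 [0.577202   0.16686736 0.10602392] [ 3.14112689e+00 -4.24943645e-04  1.36077840e+00] [ 0.91529225 -0.4762525   0.54602729] 0.06826888572477824
```

View pics/w13.png

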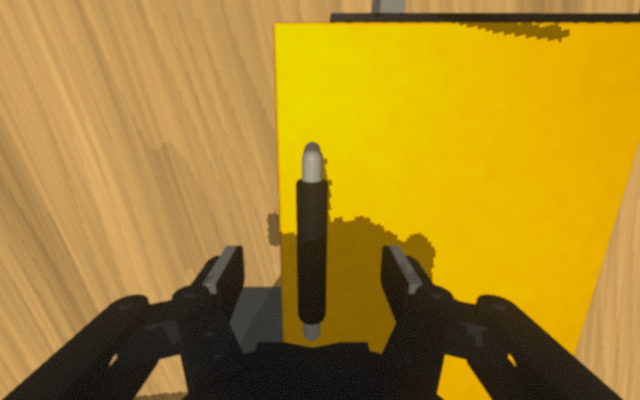

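View pics/s13c.png

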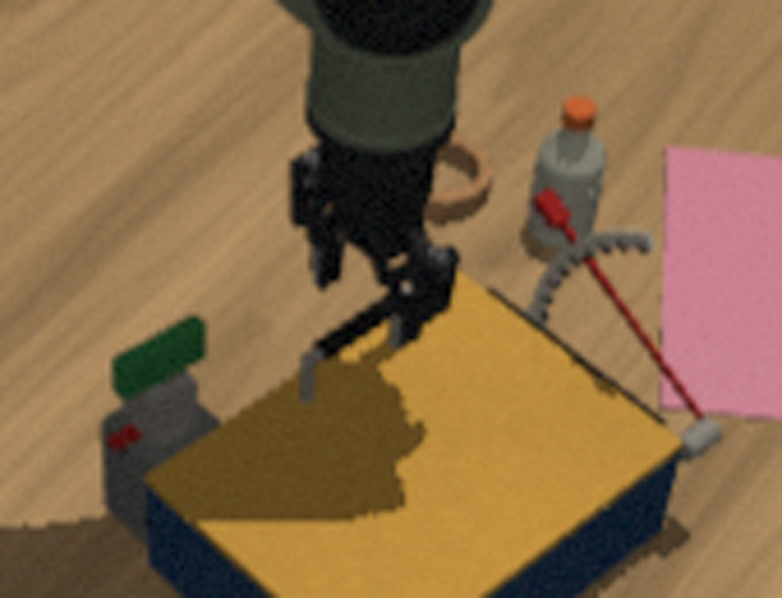

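>>> servo_tool([
  [0, 0, 0, 0, 1],
  [0, 0, 0, 0, 1],
  [0, 0, 0, 0, 1],
  [0, 0, 0, 0, 1],
  [0, 0, 0, 0, 1],
  [0, 0, 0, 0, 1],
  [0, 0, 0, 0, 1],
  [0, 0, 0, 0, 1],
  [0, 0, 0, 0, 1],
  [0, 0, 0, 0, 1],
], squeeze=90)

```text
clock: 16.4
position: [0.5777, 0.1665, 0.1065]
tool_rot: [3.14, -0.001, 1.36]
force: [-1.3, -2.9, 13.8]
grip_width: 0.0001
```

Run:
```python
from h import *
w=snap('wrist','w14'); o=bot.observe();print(o['clock'],o['position'],o['tool_rot'],o['force'],o['grip_width'])
crop(w,'w14c',220,120,420,340,2.7)
```

```text
16.45 [0.57766714 0.16647851 0.10648212] [ 3.13985455e+00 -5.37103175e-04  1.36046390e+00] [-0.84108109 -1.7948629  15.26283148] -0.00010465656667410481
```

View pics/w14c.png

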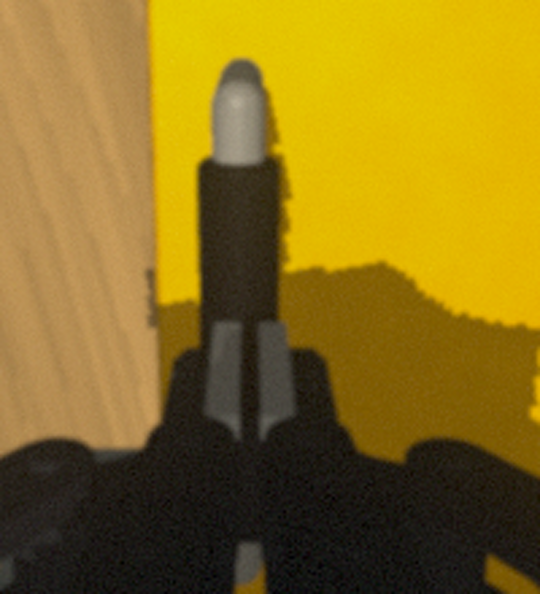

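The jaws closed on top of the sleeve, so the tips are really about 40 mm behind the reported TCP. That also fits the earlier wrist estimate. I'll reopen, go 25 mm lower and regrip.

>>> servo_tool([
  [0, 0, 1, 0, -0.5],
  [0, 0, 1, 0, -0.5],
  [0, 0, 1, 0, -0.5],
  [0, 0, 0, 0, -0.5],
  [0, 0, -5, 0, -0.5],
  [0, 0, -10, 0, -0.5],
  [0, 0, -15, 0, -0.5],
  [0, 0, -20, 0, -0.5],
  [0, 0, -25, 0, -0.5],
  [0, 0, -25, 0, -0.5],
])

```text
clock: 17.28
position: [0.5763, 0.1663, 0.079]
tool_rot: [-3.14, 0.001, 1.361]
force: [-0.4, 0.4, 0.0]
grip_width: 0.064
```

Run:
```python
from h import *
w=snap('wrist','w15');s=snap('scene','s15'); o=bot.observe();print(o['clock'],o['position'],o['tool_rot'],o['force'],o['grip_width'])
crop(w,'w15c',200,120,430,340,2.6);crop(s,'s15c',300,110,400,200,6.6)
```

```text
17.3833 [0.57678089 0.16654083 0.08004551] [-3.14114576e+00  1.55761182e-04  1.36081649e+00] [-0.02756477 -0.55913739  0.22044779] 0.06421729713025566
```

View pics/w15c.png

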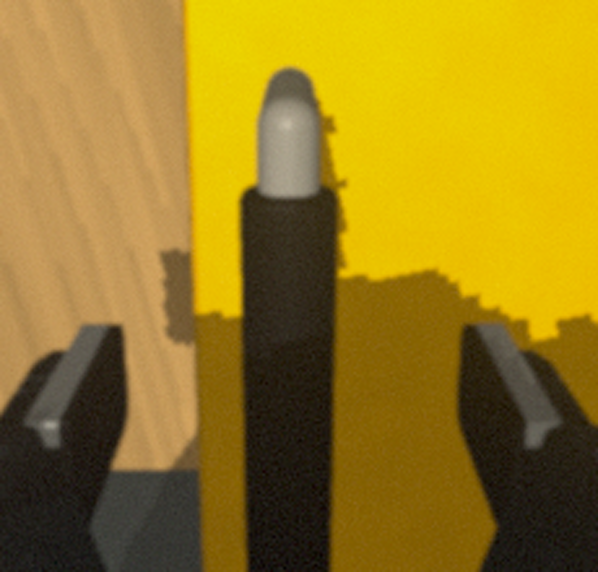

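View pics/s15c.png

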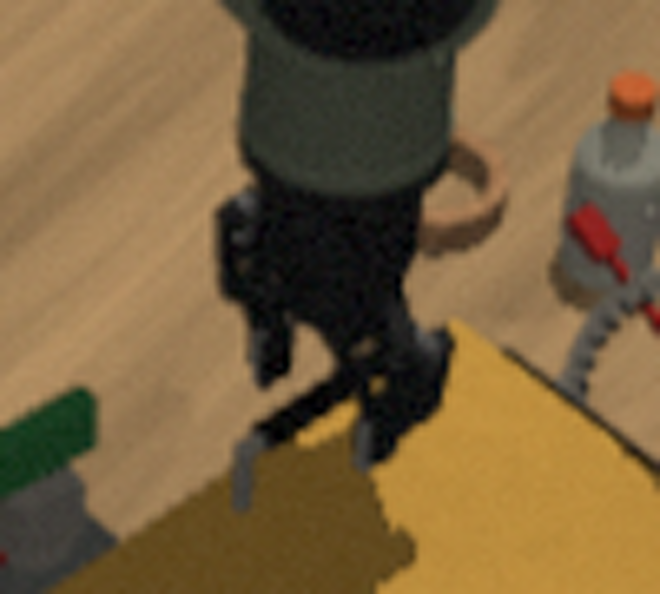

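>>> servo_tool([
  [0, 0, 0, 0, 1],
  [0, 0, 0, 0, 1],
  [0, 0, 0, 0, 1],
  [0, 0, 0, 0, 1],
  [0, 0, 0, 0, 1],
  [0, 0, 0, 0, 1],
  [0, 0, 0, 0, 1],
  [0, 0, 0, 0, 1],
  [0, 0, 0, 0, 1],
  [0, 0, 0, 0, 1],
], squeeze=90)

```text
clock: 18.22
position: [0.5758, 0.1667, 0.0802]
tool_rot: [-3.14, 0.001, 1.361]
force: [-6.2, 1.1, 3.6]
grip_width: 0.0133
```

Run:
```python
from h import *
w=snap('wrist','w16'); o=bot.observe();print(o['clock'],o['position'],o['tool_rot'],o['force'],o['grip_width'])
crop(w,'w16c',220,120,420,340,2.7)
```

```text
18.2667 [0.57578597 0.16674672 0.0802077 ] [-3.13979902e+00  5.55023649e-04  1.36122189e+00] [-7.27116333  0.3597028   3.77735049] 0.013519753534950912
```

View pics/w16c.png

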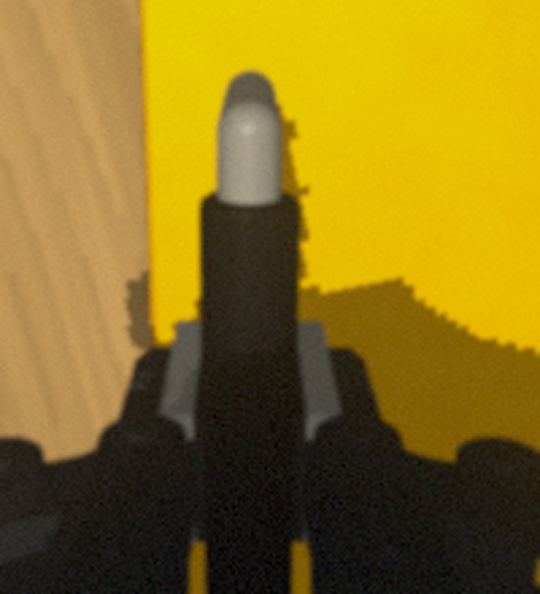

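Gripped properly now (opening 13.4 mm). Next I'll measure the marker angle from the red arm in the scene and top pictures.

```bash
cat > mk.py <<'E'
from fit import *
S=[.6574,.1179,-.2095]
def red(im,x0,y0,x1,y1):
    h=cv2.cvtColor(im,cv2.COLOR_BGR2HSV); m=((h[...,0]<6)|(h[...,0]>174))&(h[...,1]>150)&(h[...,2]>50)
    k=np.zeros_like(m);k[y0:y1,x0:x1]=1; ys,xs=np.nonzero(m&k); return np.c_[xs,ys].astype(float)
if __name__=='__main__':
  for n,f,box in(('top','t11',(215,125,260,185)),('scene','s11',(380,135,435,200)),('top','top0',(215,125,260,185)),('scene','scene0',(380,135,435,200))):
    P=red(cv2.imread(f'pics/{f}.png'),*box); print(n,len(P),P.min(0),P.max(0))
    # profile fit: minimise distance of rod pixels to predicted line, with free offset across
    hp=proj(n,W(S,(.11,.178,.09)),C[n])
    d=np.linalg.norm(P-hp,axis=1); L=d.max()
    rod=P[(d<.78*L)]
    vx,vy,x0,y0=cv2.fitLine(rod.astype(np.float32),cv2.DIST_L1,0,.01,.01).ravel(); ang=np.arctan2(vy,vx)
    best=[]
    for a in np.arange(.35,.9,.005):
        p=[proj(n,W(S,(.11-r*np.cos(a),.178,.09+r*np.sin(a))),C[n]) for r in(.03,.15)]
        e=p[1]-p[0]; dd=(np.arctan2(e[1],e[0])-ang+np.pi/2)%np.pi-np.pi/2; best.append((abs(dd),a))
    b=min(best)
    # full centroid/tip match (absolute)
    best2=[]
    far=P[d>L-2].mean(0)
    for a in np.arange(.35,.9,.005): best2.append((np.linalg.norm(proj(n,W(S,(.11-.2*np.cos(a),.178,.09+.2*np.sin(a))),C[n])-far),a))
    print(n,'dir',b,'n',len(rod),'tip abs',min(best2),'hinge px',hp,'far',far)
E
python3 mk.py
```

```text
top 69 [226. 132.] [244. 176.]
top dir (np.float64(0.000441271160781298), np.float64(0.5300000000000001)) n 29 tip abs (np.float64(0.36005387632983926), np.float64(0.5000000000000001)) hinge px [244.77423539 129.76179394] far [228.  174.9]
scene 90 [386. 141.] [422. 190.]
scene dir (np.float64(0.00029886069890405764), np.float64(0.5100000000000001)) n 46 tip abs (np.float64(0.40799706097440275), np.float64(0.4950000000000001)) hinge px [423.8829125  192.60772026] far [387.72727273 142.45454545]
top 68 [226. 132.] [244. 176.]
top dir (np.float64(0.0007601131376286929), np.float64(0.5150000000000001)) n 26 tip abs (np.float64(0.35607471421809533), np.float64(0.5000000000000001)) hinge px [244.77423539 129.76179394] far [228. 175.]
scene 89 [386. 141.] [421. 189.]
scene dir (np.float64(0.0007002241141647048), np.float64(0.5150000000000001)) n 44 tip abs (np.float64(0.40799706097440275), np.float64(0.4950000000000001)) hinge px [423.8829125  192.60772026] far [387.72727273 142.45454545]
```

```bash
python3 -c "
import numpy as np
for a in list(np.arange(.05,.5,.05))+[.51,.53,.55]:
    d=-.2*np.cos(a)+.05*np.sin(a)+.2;z=.2*np.sin(a)+.05*np.cos(a)-.05
    print(round(a,2),(1e3*np.array([d*np.cos(-.2095),d*np.sin(-.2095),z])).round(1))"
```

```text
0.05 [ 2.7 -0.6  9.9]
0.1 [ 5.9 -1.2 19.7]
0.15 [ 9.5 -2.  29.3]
0.2 [13.6 -2.9 38.7]
0.25 [18.2 -3.9 47.9]
0.3 [23.2 -4.9 56.9]
0.35 [28.6 -6.1 65.5]
0.4 [34.5 -7.3 73.9]
0.45 [40.7 -8.7 82. ]
0.51 [ 48.8 -10.4  91.3]
0.53 [ 51.6 -11.   94.2]
0.55 [ 54.4 -11.6  97.2]
```

>>> servo_tool([
  [0, 0, 2, 0, 1],
  [0.5, -0.3, 5, 0, 1],
  [2, -0.6, 10, 0, 1],
  [3.5, -0.9, 15, 0, 1],
  [5, -1.2, 20, 0, 1],
  [7, -1.6, 25, 0, 1],
  [9, -2, 29.5, 0, 1],
  [11, -2.5, 34.5, 0, 1],
  [13, -2.9, 39, 0, 1],
  [13, -2.9, 39, 0, 1],
])

```text
clock: 19.1
position: [0.59, 0.1637, 0.1204]
tool_rot: [-3.141, -0.0, 1.361]
force: [-6.4, 2.9, -2.7]
grip_width: 0.0131
```

Run:
```python
from h import *
w=snap('wrist','w17');s=snap('scene','s17'); o=bot.observe();print(o['clock'],o['position'],o['tool_rot'],o['force'],o['grip_width'],o['qpos'])
crop(w,'w17c',220,120,420,340,2.7);crop(s,'s17c',270,80,440,240,3.7)
```

```text
19.2 [0.58973029 0.16375874 0.11987615] [-3.14120077e+00 -1.12929012e-04  1.36078325e+00] [-6.37283707  3.34546196 -3.01235842] 0.012999948508080181 [-0.11431268  0.6034551  -0.37202102  1.68763895  0.26587071  0.90090088
 -0.80273567]
```

View pics/s17c.png

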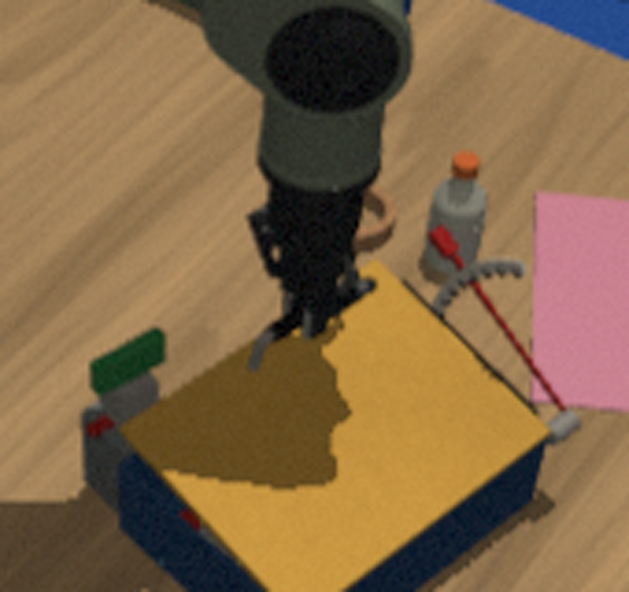

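View pics/w17c.png

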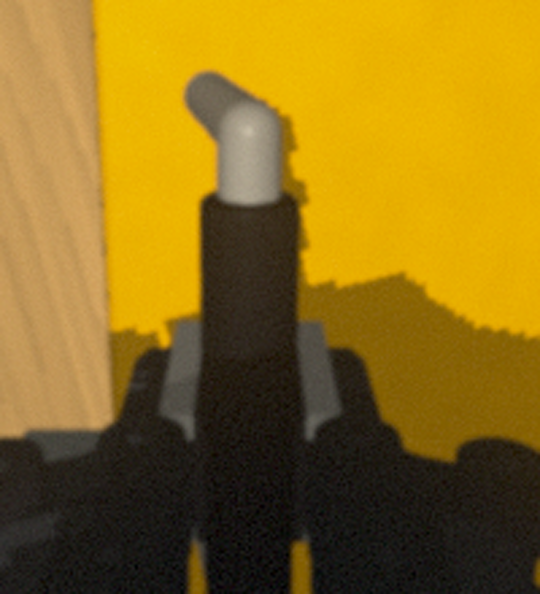

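The lid is rising with the handle held. Continuing to about 0.48.

>>> servo_tool([
  [4.5, -1, 9, 0, 1],
  [9.5, -2, 18, 0, 1],
  [15, -3.2, 26.7, 0, 1],
  [20.9, -4.4, 35, 0, 1],
  [24, -5.1, 39.5, 0, 1],
  [27, -5.8, 43.3, 0, 1],
  [31, -6.6, 48, 0, 1],
  [31, -6.6, 48, 0, 1],
  [31, -6.6, 48, 0, 1],
  [31, -6.6, 48, 0, 1],
])

```text
clock: 20.03
position: [0.6206, 0.1571, 0.1675]
tool_rot: [-3.141, 0.0, 1.361]
force: [-6.2, 1.6, -2.6]
grip_width: 0.0133
```

Run:
```python
from h import *
w=snap('wrist','w18');s=snap('scene','s18');t=snap('top','t18'); o=bot.observe();print(o['clock'],o['position'],o['tool_rot'],o['force'],o['grip_width'])
crop(s,'s18c',270,80,440,240,3.7);crop(t,'t18c',215,110,355,240,4.6)
```

```text
20.1833 [0.62054092 0.15712405 0.16747104] [-3.14090039e+00  5.97456503e-05  1.36087068e+00] [-5.62887944  3.49003393 -3.70261865] 0.013209785890523506
```

View pics/s18c.png

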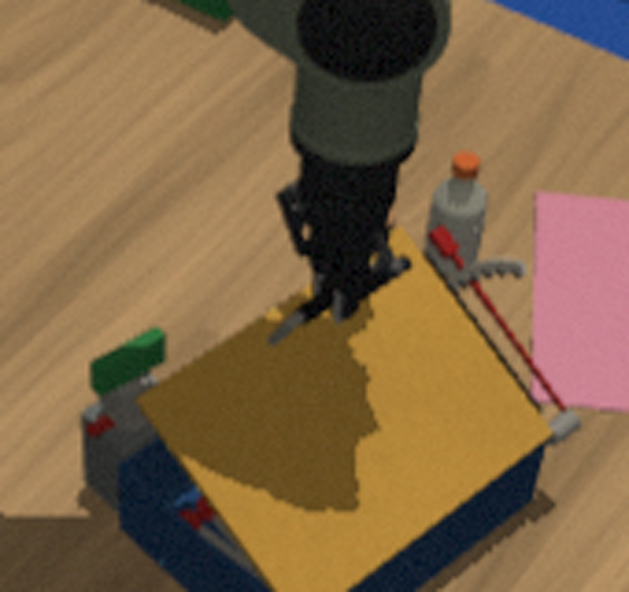

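View pics/t18c.png

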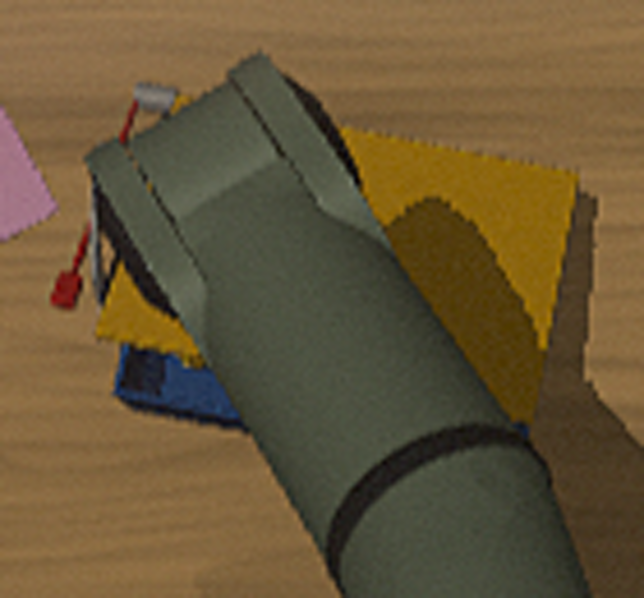

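View pics/w18.png

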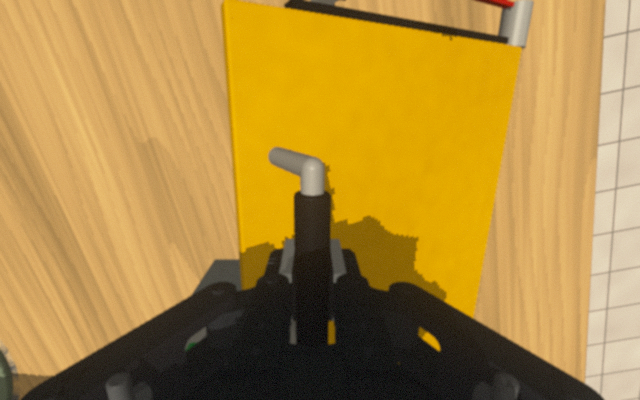

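Run:
```python
from mk import *
s=cv2.imread('pics/s18.png');crop(s,'s18a',360,130,430,210,8);crop(s,'s18b',290,170,340,210,10)
t=cv2.imread('pics/t18.png');crop(t,'t18a',220,120,270,200,8)
def lid(a,x,y,z): return W(S,(.11+x*np.cos(a)+z*np.sin(a),y,.09-x*np.sin(a)+z*np.cos(a)))
for a in(.4,.44,.48,.52,.56):
    fl=lid(a,-.222,.15,.01);fr=lid(a,-.222,-.15,.01);bl=lid(a,0,.15,.01)
    print(a,'s fl',(proj('scene',fl)-[360,130])*8,'bl',(proj('scene',bl)-[360,130])*8,'fr',(proj('scene',fr)-[290,170])*10,'top fl',(proj('top',fl)-[220,120])*8)
```

```text
0.4 s fl [127.47228896  95.65197381] bl [476.01779725 527.07353173] fr [150.89694322 182.81782755] top fl [123.2559606  515.83051934]
0.44 s fl [136.52345414  86.60331018] bl [476.64850072 527.87271901] fr [159.33546313 173.03927009] top fl [122.08302583 502.59831591]
0.48 s fl [146.18983786  78.18006742] bl [477.26012814 528.68530054] fr [168.57005384 164.13584378] top fl [121.14518678 488.5102935 ]
0.52 s fl [156.46551601  70.40515543] bl [477.85168302 529.5099548 ] fr [178.599345   156.13622617] top fl [120.4479175  473.58250743]
0.56 s fl [167.34331263  63.30105714] bl [478.42220198 530.34534014] fr [189.42050305 149.06845296] top fl [119.99620485 457.83368972]
```

View pics/s18a.png

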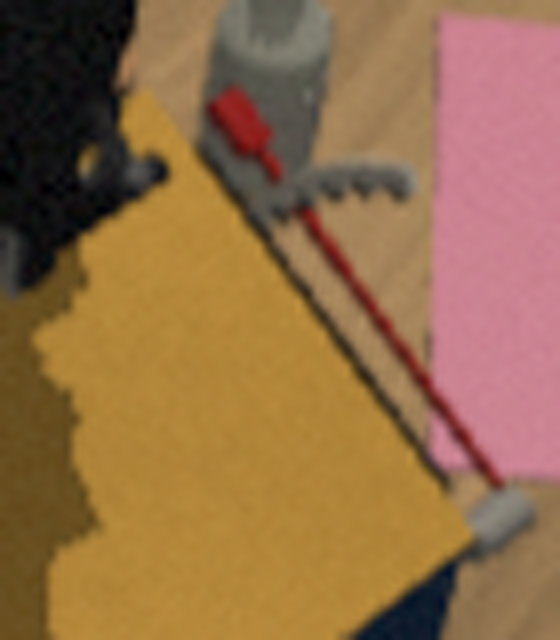

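View pics/s18b.png

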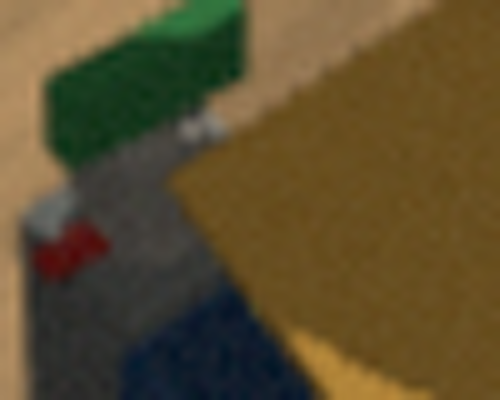

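View pics/t18a.png

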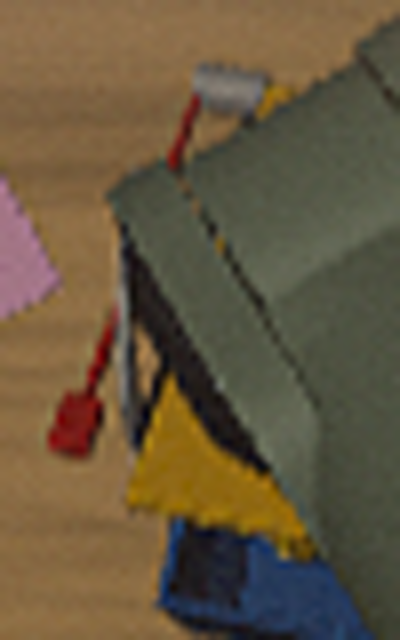

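Run:
```python
from mk import *
def sub(f,box,lo,hi,n):
    im=cv2.imread(f'pics/{f}.png').astype(float); x0,y0,x1,y1=box
    R=im[...,2]-(im[...,1]+0*im[...,0]); 
    hp=proj(n,W(S,(.11,.178,.09)),C[n]); tp_=proj(n,W(S,(.11-.2*np.cos(.51),.178,.09+.2*np.sin(.51))),C[n])
    pts=[]
    for y in range(y0,y1):
        xc=hp[0]+(tp_[0]-hp[0])*(y-hp[1])/(tp_[1]-hp[1])
        f_=(y-hp[1])/(tp_[1]-hp[1])
        if not lo<f_<hi: continue
        xs=np.arange(int(xc)-5,int(xc)+7); r=R[y,xs]; b=np.median(np.r_[r[:3],r[-3:]]); w=np.clip(r-b-12,0,None)
        if w.sum()>15: pts.append((w@xs/w.sum(),y))
    P=np.array(pts)
    k=np.polyfit(P[:,1],P[:,0],1); rs=P[:,0]-np.polyval(k,P[:,1]); P=P[abs(rs)<.6]; k=np.polyfit(P[:,1],P[:,0],1)
    g=[]
    for a in np.arange(.4,.65,.001):
        p=[proj(n,W(S,(.11-r*np.cos(a),.178,.09+r*np.sin(a))),C[n]) for r in(.04,.16)]
        e=p[1]-p[0]; g.append((abs(e[0]/e[1]-k[0]),a))
    print(f,len(P),'rms',np.std(P[:,0]-np.polyval(k,P[:,1])).round(2),'angle',min(g)[1].round(3),'offset px at mid',np.polyval(k,(hp[1]+tp_[1])/2)-(hp[0]+tp_[0])/2)
for f in('scene0','s8','s11','s18'): sub(f,(380,130,435,200),.05,.8,'scene')
for f in('top0','t3','t8','t11'): sub(f,(215,125,260,185),.06,.8,'top')
```

```text
scene0 15 rms 0.26 angle 0.4 offset px at mid 0.7032093459628186
s8 10 rms 0.24 angle 0.4 offset px at mid 0.6410870558588613
s11 9 rms 0.17 angle 0.4 offset px at mid 0.7648915466370454
s18 11 rms 0.25 angle 0.4 offset px at mid 0.6844656605829869
top0 26 rms 0.21 angle 0.517 offset px at mid -0.13568886537530034
t3 27 rms 0.21 angle 0.514 offset px at mid -0.14438565291695227
t8 27 rms 0.21 angle 0.512 offset px at mid -0.1454671423453533
t11 27 rms 0.21 angle 0.512 offset px at mid -0.13734154814173394
```

>>> servo_tool([
  [1, -0.2, 1, 0, 1],
  [2, -0.4, 2, 0, 1],
  [3, -0.6, 3.5, 0, 1],
  [4, -0.9, 4.6, 0, 1],
  [4, -0.9, 4.6, 0, 1],
  [4, -0.9, 4.6, 0, 1],
  [4, -0.9, 4.6, 0, 1],
  [4, -0.9, 4.6, 0, 1],
  [4, -0.9, 4.6, 0, 1],
  [4, -0.9, 4.6, 0, 1],
])

```text
clock: 21.02
position: [0.6247, 0.1562, 0.172]
tool_rot: [-3.141, 0.0, 1.361]
force: [-4.8, 2.9, -3.8]
grip_width: 0.0134
```

Run:
```python
from mk import *
w=snap('wrist','w19');s=snap('scene','s19');t=snap('top','t19'); o=bot.observe();print(o['clock'],o['position'],o['tool_rot'],o['force'],o['grip_width'],o['qd'].round(3))
crop(s,'s19a',360,130,430,210,7.5)
# lid +y edge in scene: yellow boundary
im=s; h=cv2.cvtColor(im,cv2.COLOR_BGR2HSV); m=(h[...,0]>14)&(h[...,0]<28)&(h[...,1]>170)&(h[...,2]>100)
P=[]
for y in range(150,192):
    xs=np.nonzero(m[y,370:425])[0]
    if len(xs): P.append((xs.max()+370+.5,y))
P=np.array(P);k=np.polyfit(P[:,1],P[:,0],1);r=P[:,0]-np.polyval(k,P[:,1]);P=P[abs(r)<.8];k=np.polyfit(P[:,1],P[:,0],1);print('edge slope',k[0],len(P))
def lid(a,x,y,z): return W(S,(.11+x*np.cos(a)+z*np.sin(a),y,.09-x*np.sin(a)+z*np.cos(a)))
g=[]
for a in np.arange(.4,.65,.002):
    e=proj('scene',lid(a,-.2,.15,.01))-proj('scene',lid(a,-.02,.15,.01)); g.append((abs(e[0]/e[1]-k[0]),a))
print('lid angle from edge dir',min(g))
d=o['position']-[.5758,.1667,.0802]; dx=d[0]*np.cos(.2095)-d[1]*np.sin(.2095)
print('lid from TCP', np.arctan2(d[2]+.05,.2-dx)-np.arctan2(.05,.2), np.hypot(d[2]+.05,.2-dx))
```

```text
21.1667 [0.62462091 0.15623497 0.17203463] [-3.14100494e+00  6.25679555e-06  1.36091553e+00] [-5.07550235  2.78296409 -2.8510249 ] 0.01346201455401099 [-0.001  0.001  0.001 -0.001 -0.     0.     0.001]
edge slope 0.705503448057699 41
lid angle from edge dir (np.float64(0.0003070128085498336), np.float64(0.5140000000000001))
lid from TCP 0.5122139930712669 0.20648996473213072
```

View pics/s19a.png

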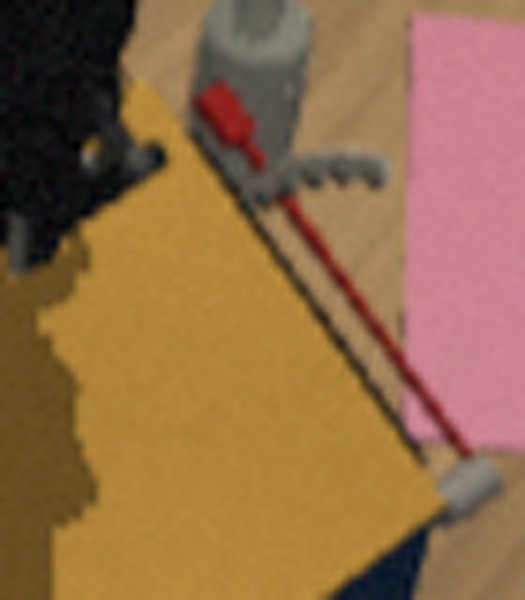

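View pics/w19.png

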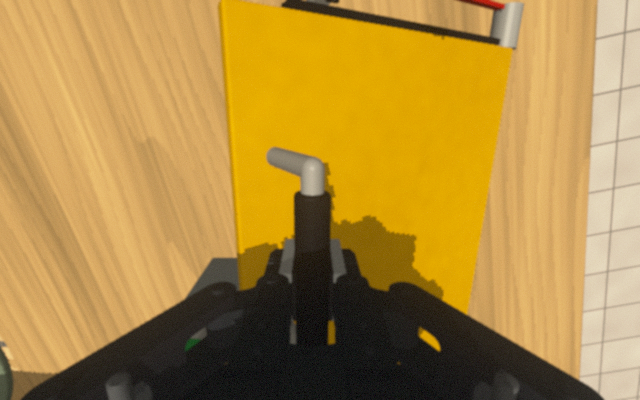

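Run:
```python
from mk import *
def run(n,f,box,lo,hi):
    im=cv2.imread(f'pics/{f}.png'); im=cv2.resize(im,None,fx=1,fy=1)
    I=im.astype(float); w=np.clip(I[...,2]-2.2*np.maximum(I[...,1],I[...,0]),0,None)
    x0,y0,x1,y1=box; ys,xs=np.mgrid[y0:y1,x0:x1]; ww=w[y0:y1,x0:x1]
    hp=proj(n,W(S,(.11,.178,.09)),C[n]);L=np.linalg.norm(proj(n,W(S,(.11-.2*np.cos(.51),.178,.09+.2*np.sin(.51))),C[n])-hp)
    d=np.hypot(xs-hp[0],ys-hp[1])/L; s=(ww>0)&(d>lo)&(d<hi)
    P=np.c_[xs[s],ys[s]].astype(float); q=ww[s]
    for _ in range(6):
        c=(P*q[:,None]).sum(0)/q.sum(); A=((P-c)*q[:,None]).T@(P-c); e=np.linalg.eigh(A)[1][:,1]; r=(P-c)@np.array([-e[1],e[0]]); q=ww[s]*(abs(r)<1.5)
    ang=np.arctan2(e[1],e[0]); g=[]
    for a in np.arange(.4,.65,.001):
        p=[proj(n,W(S,(.11-r*np.cos(a),.178,.09+r*np.sin(a))),C[n]) for r in(lo*.2,hi*.2)]
        v=p[1]-p[0]; g.append((abs((np.arctan2(v[1],v[0])-ang+np.pi/2)%np.pi-np.pi/2),a))
    print(n,f,len(P),min(g)[1].round(3),'slope',(e[0]/e[1]).round(4))
for hi in(.78,1.05):
  for f in('scene0','s11','s18','s19'): run('scene',f,(380,130,435,200),.05,hi)
  for f in('top0','t11'): run('top',f,(215,125,260,185),.05,hi)
```

```text
scene scene0 47 0.512 slope 0.7075
scene s11 48 0.512 slope 0.7078
scene s18 44 0.513 slope 0.7065
scene s19 44 0.512 slope 0.7078
top top0 28 0.525 slope -0.3733
top t11 28 0.528 slope -0.3747
scene scene0 92 0.513 slope 0.7069
scene s11 92 0.512 slope 0.7075
scene s18 88 0.512 slope 0.7072
scene s19 87 0.517 slope 0.7026
top top0 72 0.521 slope -0.3719
top t11 71 0.521 slope -0.3719
```

The lid reads 0.513 and the marker 0.512–0.525. A last look at the whole scene before handing in.

View pics/s19.png

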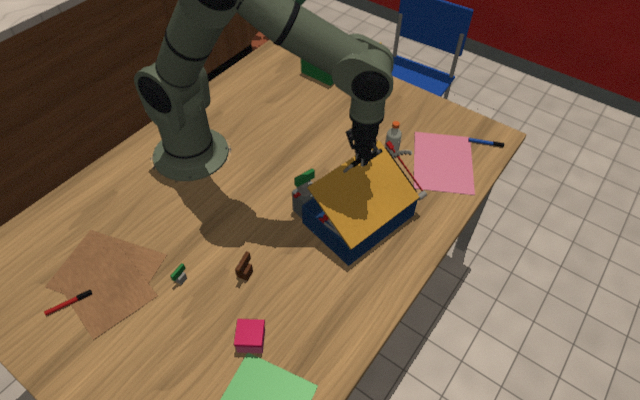

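The key is still on the spindle at (303,178), and the box (250,335) and glue (394,140) are where they were. The lid is held at the arm's angle.

```bash
python3 -c "
from workcell import bot
print(bot.job_done()); o=bot.observe(); print(o['clock'],o['position'],o['grip_width'])"
```

```text
the job is handed in; nothing more can be done
None
the job is handed in; nothing more can be done
```

I handed the job in at about 21 s, with the gripper still holding the lid at the red marker arm's angle.

- **Key:** I pushed it onto the spindle until it stopped at the expected height, with about 35 N of down-force. I then turned it about 1.55 rad clockwise and left it there. Pictures afterwards show the red bolt clear of the lid and the key still upright on the spindle.
- **Lid:** It reads 0.512–0.514 rad, measured from both the gripper position and the lid's edge in the scene picture. The marker reads 0.512–0.517 in the scene view and about 0.512–0.53 in the top view, so the two cameras disagree by about 0.01 rad. I held the lid at 0.513.
- **Marker and bystanders:** The marker read the same before and after the lift. The glue bottle and gift box look untouched in the last picture. The tape roll is hidden behind the gripper there, but it was in place earlier and I never went near it.
- **What went wrong:** The real fingertips sit roughly 40 mm behind the reported tool point. My first tries at both the key and the handle therefore closed on air or on top of the part. I regripped each about 25 mm lower, and nothing was moved by the misses.

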